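Fetch the precision level from behind the optics and set it on the aligner stage

ROBOT

A 7-joint arm with a two-finger parallel gripper is mounted at the origin on the work surface. World frame = base frame: x ahead of the robot, y to its left, z up, the work surface at z = 0. Lengths are in mm, angles in rad, forces in N, time in s.
With the tool pointing down it reaches from about 425 to 800 mm from the base axis. Payload 8.3 kg.
Tool frame: the origin (TCP) lies at the very end of the fingers, on their centre line; the grasp point (between the pads) lies 19 mm behind it (ctrl.hold_point_z is the distance from the TCP to the grasp point, in mm); z points along the fingers, y is the line along which they close (so a half turn about z gives the same grasp; the last joint's range is limited). The gripper opens to 85 mm and grips with 20 to 120 N. Pads are 22 mm wide; open, the fingers measure 114 mm over their backs; the gripper's body (76 mm by 85 mm) begins 54 mm behind the grasp point. The pads swing forward as they close: fully open they stand 13 mm farther back than shut.
Start: joints at [-1.264, 0.383, 0.016, 1.37, -0.006, 1.388, -0.046], TCP at [225.838, 582.75, 191.779] pointing down, gripper open.
Joint ranges: [-2.95, 2.95], [-0.25, 2.06], [-1.52, 1.56], [0.18, 2.33], [-1.44, 4.58], [0.02, 2.06], [-3.01, 3.01]. Speed limits (rad/s): [2.39, 2.39, 3.01, 3.01, 3.14, 3.14, 3.14].

INTERFACE

Orientations are given as a rotation vector (axis times angle).
In Python, from cell import ctrl gives the robot as it stands. The module is installed in compiled form; this text tells all that it offers.
- The arm moves only by the tool carry_out, never from a script. Its argument "moves" is a list of rows, each an object with "travel": the shift along the tool's x, y, z in m, a list of three; "dr": the turn, a rotation vector about the tool's x, y, z in rad, a list of three. A call has exactly 8 rows; each row is the pose to reach, as a shift and turn from the pose commanded when the call began, along the tool's axes at that moment; what a row does not reach only later rows make up. A row lasts 1/8 s, in which the tool goes at most 62.5 mm and 10.7 degrees, less where a joint would pass 70% of its speed; a pose out of reach is approached as far as the arm can. A call with a gripper value outside its range is refused whole. "gripper" is the gripper's target within -1 to 1 (fully open at 1, half-way at 0, shut at -1), set as the call begins (left out, the last holds). The fingers move at their own pace and stop on an object; "grip_force" is the grip in N (left out, the last holds). Time passes only in rows, so rows that repeat a pose let the fingers close, or fill a call up. It gives the time, the measured TCP pose, the force, the opening and the grip force at its end, in the units of the state.
- ctrl.get_state(): the state, without advancing time (a new reading comes with each control period).
- ctrl.read_camera(name): name is "scene" or "side" or "wrist"; returns a dict with "img" (384x512x3 uint8, blue, green, red), "K" (3x3 intrinsics, pixels), "pose" (4x4, takes a point from camera to world coordinates). Camera axes: x right, y up, looking along -z (the intrinsics and any distortion apply to the point x, -y, -z); pixel columns grow to the right and rows downward; lengths in mm; the calibration is good to about 2 mm. A picture is of the moment at which its call begins. There is no depth.
- ctrl.job_done(): hands the job in; it is judged then, once.
The state is a dict: "time_s": time; "qpos": joint angles; "dq": joint speeds; "tau": joint torques, N m; "position": TCP position; "eef_rot": TCP orientation; "contact_force": force on the tool from outside, world axes, zero at the start; "torque": the same for the moment, N m; "finger_gap": finger opening in mm; "grasp_force": force on a finger pad.
Only numpy, scipy, OpenCV 4.12 (cv2) and the standard library are available. Lean on these libraries where they do the work, as an engineer would, in place of code of your own. Each camera call takes 0.05 s, during which the arm holds its last target. There are 200 camera calls.

TASK

The bar level is needed on the aligner stage but is boxed in on the accessory rack by three upright optics. Set all three optics upright on the blue mat, then lay the level right way up on the round top of the stage, centred and lengthwise between the two engraved lines, and only then stand each optic back in the middle of its own pad, the square and oblong ones lined up with theirs. Tip nothing over and leave the glass jar where it stands.

Things in the scene. Friction and masses are not known exactly. Their poses are not given: they have to be found in the camera images.
- objective: Microscope objective: a round upright steel barrel with a narrow brass band, 40 mm diameter, 92 mm tall (straight-sided up to 84 mm, then tapering to a 26 mm lens end), 0.3 kg. Loose; starts on the round pad. Origin: centre of its underside; z up.
- housing: Filter housing: a black upright square block 38 x 38 mm, 90 mm tall, with a round glass port on each side and on top, 0.25 kg. Loose; starts on the square pad, sides along the pad's. Origin: centre of its underside; z up, x and y square to its sides.
- camera: Inspection camera: a grey upright oblong block 28 mm (its x) by 42 mm (its y), 82 mm tall, with a black round lens 26 mm in diameter on top (92 mm in all), 0.22 kg. Loose; starts on the oblong pad, lined up with it. Origin: centre of its underside; z up.
- level: Bar level: a dark steel bar 36 mm wide (its x), 130 mm long (its y), 32 mm high, with a green glass vial along its top between two brass clips (39 mm high in all), 0.45 kg. Loose; starts flat on the bare rack, 10 to 16 mm behind (on the +x side of) the row of optics, which block a grasp. Origin: centre of its underside; z up. Either end may point either way.
- pad_round: Own place of the objective: a white round pad 48 mm in diameter, 2 mm thick, fixed on the rack. Origin: centre of its underside, so its top is 2 mm above. The three pads stand in a row along the rack's front (robot's) side, centres 54 mm apart, in any order. The rack is a fixed grey plate 140 x 200 mm, 12 mm thick, turned by up to 0.25 rad.
- pad_square: Own place of the filter housing: a white square pad 46 x 46 mm, 2 mm thick, fixed on the rack. Origin: centre of its underside; x and y along its sides, y along the row of pads. Two small black lens caps (26 mm across, 8 mm high) lie in the rack's two far corners.
- pad_oblong: Own place of the camera: a white oblong pad 36 mm (its x) by 50 mm (its y), 2 mm thick, fixed on the rack. Origin: centre of its underside; y along the row of pads, x towards the level.
- mat: The side area: a flat blue mat 170 mm (its x) by 220 mm (its y), 3 mm thick, fixed on the table, turned by up to 0.25 rad. Origin: centre of its underside, so its top is 3 mm above. A brass collar (28 mm across, 10 mm high) lies on it near its far left corner, 62 mm along its +x and 90 mm along its +y.
- stage: Aligner stage: a fixed black base 160 x 180 mm carrying a round aluminium chuck 150 mm in diameter whose flat top is 40 mm above the table; two thin dark lines 42 mm apart, engraved either side of its middle, run along its y. Turned by up to 0.4 rad. Origin: centre of its underside, on the table.
- jar: A closed amber glass jar, 44 mm diameter, 60 mm tall, standing loose on the table near the robot. Not to be touched. Origin: centre of its underside.

How it is judged (in metres and radians):
On the way, in this order (a step that is already met when the one before it is completed fails the run):
1. all three optics stand released on the mat at the same time (x of objective in the frame of mat between -0.075 and 0.075 m and y of objective in the frame of mat between -0.1 and 0.1 m and z of objective in the frame of mat between -0.001 and 0.008 m and angle between each of objective, housing, camera's own z axis and vertical below 0.15 rad and linear speed of each of objective, housing, camera below 0.02 m/s and angular speed of each of objective, housing, camera below 0.2 rad/s and contact force between each of objective, housing, camera and the fingers below 0.1 N and x of housing in the frame of mat between -0.075 and 0.075 m and y of housing in the frame of mat between -0.1 and 0.1 m and z of housing in the frame of mat between -0.001 and 0.008 m and x of camera in the frame of mat between -0.075 and 0.075 m and y of camera in the frame of mat between -0.1 and 0.1 m and z of camera in the frame of mat between -0.001 and 0.008 m), for 0.2 s.
2. the level lies released on the stage, centred between the lines (horizontal distance between level and stage below 0.012 m and angle between the y axis of level and the y axis of stage, either way round below 0.2 rad and angle between level's own z axis and vertical below 0.1 rad and z of level in the frame of stage between 0.036 and 0.045 m and linear speed of level below 0.02 m/s and angular speed of level below 0.2 rad/s and contact force between level and the fingers below 0.1 N), for 0.2 s.
At the end, for the whole second after the job is handed in: Level flat on the stage top, middle within 12 mm of its centre, within 0.2 rad of the lines; objective, housing, camera upright on the round, square, oblong pad, within 10 mm of the pad centre, housing and camera within 0.26 rad of its sides; all released and at rest (all of step 2 and horizontal distance between objective and pad_round below 0.01 m and angle between each of objective, housing, camera's own z axis and vertical below 0.1 rad and z of objective in the frame of pad_round between -0.002 and 0.006 m and linear speed of each of objective, housing, camera below 0.02 m/s and angular speed of each of objective, housing, camera below 0.2 rad/s and contact force between each of objective, housing, camera and the fingers below 0.1 N and horizontal distance between housing and pad_square below 0.01 m and z of housing in the frame of pad_square between -0.002 and 0.006 m and horizontal distance between camera and pad_oblong below 0.01 m and z of camera in the frame of pad_oblong between -0.002 and 0.006 m and angle between the y axis of camera and the y axis of pad_oblong, either way round below 0.26 rad and (angle between the x axis of housing and the y axis of pad_square, either way round below 0.26 rad or angle between the y axis of housing and the y axis of pad_square, either way round below 0.26 rad)); the robot touches nothing.
It fails at once if an optic or the level is tipped over (angle between any of objective, housing, camera, level's own z axis and vertical above 0.6 rad).
It fails at once if the jar is pushed away or tipped (distance of jar from where it was at the start of the episode above 0.03 m or angle between jar's own z axis and vertical above 0.5 rad).
It also fails if it takes over 141 s, if anything falls off the work surface, if the arm or the gripper's body presses on something with over 40 N, if the wrist force passes 120 N, or if a joint passes its speed limit or range.

## Working session

There is one attempt and no reset: what is moved stays moved. The work goes in short steps, Python scripts to look and compute and a tool call to move; the robot and the scene stay as the last step left them, time stands still between calls to the robot, and variables do not carry over. Pictures are saved under pics/ and viewed, at most 14 in all, crops included, and the job is handed in when it is done.

Besides the shell and the picture viewer there is one more tool, called after ">>>" as a command line: name --argument value ..., lists and objects as JSON in quotes. carry_out: Moves the arm, as the interface text tells. Its arguments: {"type":"object","properties":{"moves":{"type":"array"},"gripper":{"type":"number"},"grip_force":{"type":"number"}},"required":["moves"]}

```bash
mkdir -p pics; cat > h.py <<'E'
import numpy as np, cv2, sys
from scipy.spatial.transform import Rotation as R
from cell import ctrl
def ray(cam,u,v,z):
    K,P=cam["K"],cam["pose"]
    d=np.linalg.inv(K)@np.array([u,v,1.]); d=P[:3,:3]@np.array([d[0],-d[1],-d[2]]); o=P[:3,3]
    return o+d*(z-o[2])/d[2]
def proj(cam,p):
    P=cam["pose"]; c=P[:3,:3].T@(np.array(p,float)-P[:3,3]); c=cam["K"]@np.array([c[0],-c[1],-c[2]])
    return c[:2]/c[2]
E
python3 - <<'E'
from h import *
s=ctrl.get_state(); print(s)
for n in("scene","side","wrist"):
    c=ctrl.read_camera(n); cv2.imwrite(f"pics/{n}0.png",c["img"]); print(n,{k:v for k,v in c.items() if k!="img"})
a=[cv2.imread(f"pics/{n}0.png") for n in("scene","side")]
for n,i in zip("ab",a): cv2.imwrite(f"pics/{n}.png",cv2.resize(i,(800,600)))
E
```

```text
{'time_s': 0.0, 'qpos': array([-1.26393195,  0.38424288,  0.01636333,  1.37118239, -0.00632749,
        1.38820132, -0.04651692]), 'dq': array([ 0.0002426 ,  0.00171321,  0.00046963, -0.00041835, -0.0007699 ,
       -0.00097775, -0.00020837]), 'tau': array([ 5.80514134e-04, -6.27602863e+01,  8.44856389e-01, -3.71812820e+01,
        1.65191788e-02,  1.41476878e-02,  4.13761074e-05]), 'position': array([225.61005165, 582.22159523, 190.7631244 ]), 'eef_rot': array([-5.77375466e-01, -3.08771380e+00,  3.06748807e-03]), 'contact_force': array([ 0.39230745,  0.50242535, -0.51170405]), 'torque': array([-0.02478261,  0.00212881, -0.02059482]), 'grasp_force': 0.0, 'finger_gap': 85.53076770757897}
scene {'K': array([[446.98196262,   0.        , 248.31294756],
       [  0.        , 446.98196262, 193.10584913],
       [  0.        ,   0.        ,   1.        ]]), 'pose': array([[ 6.42605284e-01, -6.24054301e-01,  4.44538725e-01,
         9.96441598e+02],
       [ 7.66067791e-01,  5.33973180e-01, -3.57788740e-01,
        -4.48682182e+02],
       [-1.40921548e-02,  5.70463734e-01,  8.21201887e-01,

[... 445 characters left out ...]
46449e+02],
       [ 2.34201255e-02,  8.52565315e-01,  5.22095662e-01,
         7.18654737e+02],
       [ 0.00000000e+00,  0.00000000e+00,  0.00000000e+00,
         1.00000000e+00]])}
wrist {'K': array([[337.78412738,   0.        , 253.49890646],
       [  0.        , 337.78412738, 195.16729621],
       [  0.        ,   0.        ,   1.        ]]), 'pose': array([[ 3.61550525e-01, -9.00229141e-01, -2.42628753e-01,
         1.63927724e+02],
       [ 9.32351690e-01,  3.48746458e-01,  9.53741802e-02,
         6.04871876e+02],
       [-1.24269802e-03, -2.60697913e-01,  9.65419626e-01,
         3.72409551e+02],
       [ 0.00000000e+00,  0.00000000e+00,  0.00000000e+00,
         1.00000000e+00]])}
```

View pics/a.png

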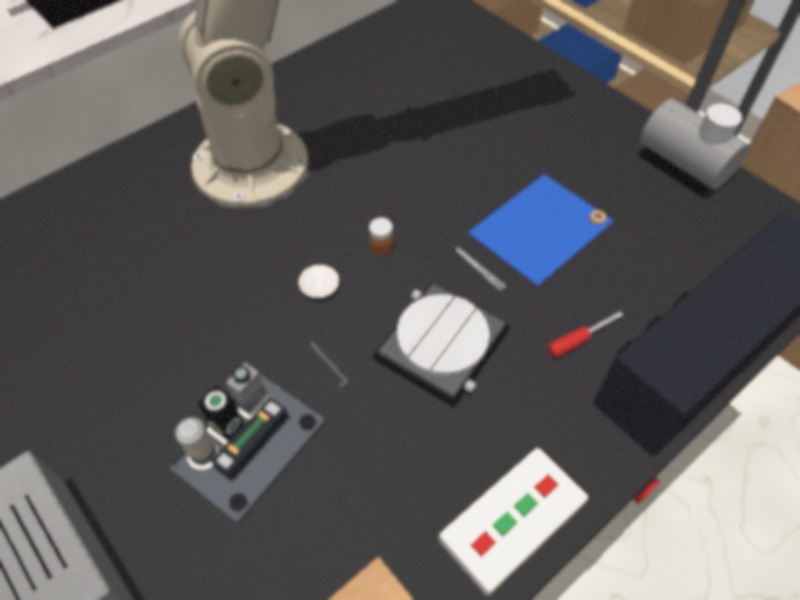

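View pics/b.png

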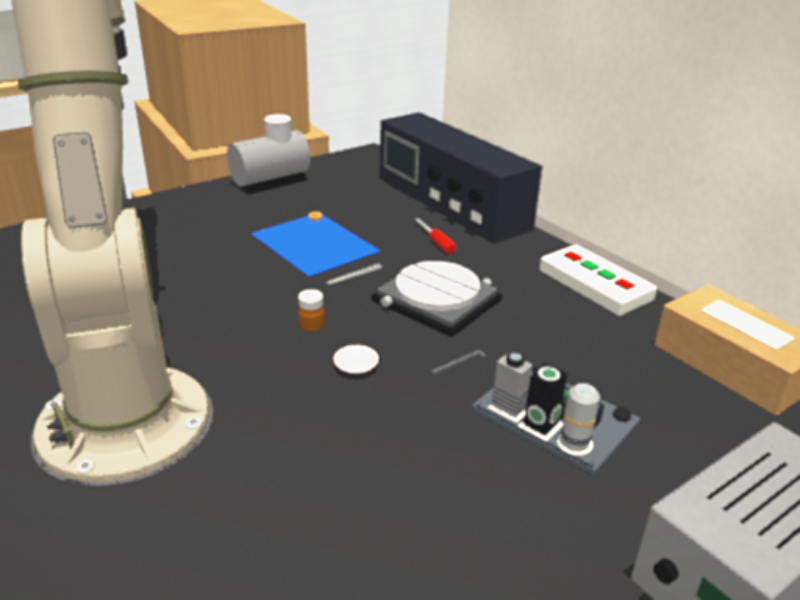

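Scene (800x600): the objective is at (193,440), the housing at (217,405) and the camera at (243,380), in a row on the rack. The level is behind them at (250,435). The stage is at (443,333), the mat at (540,228) and the jar at (380,235).

```bash
python3 - <<'E'
from h import *
from h import ctrl
S=1/1.5625
class C(dict):pass
import numpy as np
sc=ctrl.read_camera("scene"); sd=ctrl.read_camera("side"); w=ctrl.read_camera("wrist")
cv2.imwrite("pics/w0.png",w["img"])
def blue(i):
    h=cv2.cvtColor(i,cv2.COLOR_BGR2HSV); m=cv2.inRange(h,(100,150,100),(125,255,255)); return m
for n,c in(("scene",sc),("side",sd),("wrist",w)):
    cs,_=cv2.findContours(blue(c["img"]),cv2.RETR_EXTERNAL,cv2.CHAIN_APPROX_NONE)
    cs=[k for k in sorted(cs,key=cv2.contourArea)[::-1][:2]]
    for k in cs:
        p=np.array([ray(c,u,v,3)[:2] for u,v in k[:,0]]).astype(np.float32)
        print(n,"mat",cv2.minAreaRect(p))
for n,c,roi in(("scene",sc,(370,280,510,380)),("side",sd,(380,250,500,320))):
    x0,y0,x1,y1=[int(v*S) for v in roi]
    g=cv2.cvtColor(c["img"],cv2.COLOR_BGR2GRAY)[y0:y1,x0:x1]
    m=cv2.morphologyEx((g>150).astype(np.uint8),cv2.MORPH_CLOSE,np.ones((7,7)))
    cs,_=cv2.findContours(m,cv2.RETR_EXTERNAL,cv2.CHAIN_APPROX_NONE); k=max(cs,key=cv2.contourArea)
    p=np.array([ray(c,u+x0,v+y0,40)[:2] for u,v in k[:,0]]).astype(np.float32); print(n,"chuck",cv2.minEnclosingCircle(p),cv2.fitEllipse(p))
r=lambda c,u,v,z: ray(c,u*S,v*S,z).round(0)[:2]
print("obj",r(sc,190,427,92),r(sd,582,390,92)); print("hous",r(sc,215,401,90),r(sd,548,373,90)); print("cam",r(sc,241,373,92),r(sd,515,358,92))
print("lev",r(sc,250,435,39),"clipsends",r(sc,225,461,32),r(sc,274,407,32))
print("jar",r(sc,381,226,60),r(sd,310,298,60))
print("rack",[r(sc,*q,12) for q in((237,517),(323,420),(171,467))])
print("lines",[r(sc,*q,40) for q in((408,357),(453,297),(432,370),(477,309))])
print("caps",r(sc,238,502,20),r(sc,308,422,20))
E
```

```text
scene mat ((504.960693359375, 321.25579833984375), (170.69847106933594, 221.25689697265625), 2.8146581649780273)
scene mat ((206.03176879882812, 792.671630859375), (193.12623596191406, 92.62744140625), 0.49411964416503906)
side mat ((503.33111572265625, 320.89508056640625), (174.46292114257812, 227.16885375976562), 2.765591621398926)
wrist mat ((417.93914794921875, 396.95404052734375), (8.734977722167969, 41.883121490478516), 2.1636433601379395)
scene chuck ((566.209228515625, 5.380266189575195), 85.32794189453125) ((572.9486083984375, 3.658019542694092), (147.73764038085938, 157.26324462890625), 79.24197387695312)
side chuck ((553.46630859375, -15.096059799194336), 105.26342010498047) ((564.0343627929688, -2.098997116088867), (158.3746337890625, 183.97250366210938), 90.47526550292969)
obj [ 483. -404.] [ 498. -396.]
hous [ 469. -354.] [ 489. -342.]
cam [ 456. -300.] [ 473. -293.]
lev [ 523. -339.] clipsends [ 530. -390.] [ 504. -284.]
jar [347.  62.] [340.  53.]
rack [array([ 604., -421.]), array([ 562., -235.]), array([ 476., -456.])]
lines [array([575., -71.]), array([536.,  64.]), array([617., -58.]), array([580.,  78.])]
caps [ 589. -408.] [ 553. -257.]
```

View pics/w0.png

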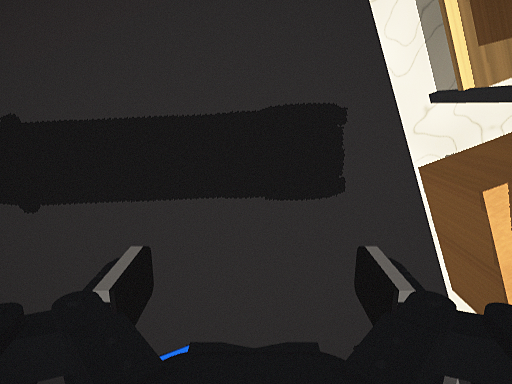

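Mat: centre (505,321), yaw 0.05. Stage: about (575,3), yaw about 0.28. Rack: yaw about 0.23, row near x 456–483. I'll move to a view above the rack.

>>> carry_out --moves '[{"travel": [-0.45,-0.29,-0.11],"dr": [0,0,0.965]},{"travel": [-0.45,-0.29,-0.11],"dr": [0,0,0.965]},{"travel": [-0.45,-0.29,-0.11],"dr": [0,0,0.965]},{"travel": [-0.45,-0.29,-0.11],"dr": [0,0,0.965]},{"travel": [-0.45,-0.29,-0.11],"dr": [0,0,0.965]},{"travel": [-0.45,-0.29,-0.11],"dr": [0,0,0.965]},{"travel": [-0.45,-0.29,-0.11],"dr": [0,0,0.965]},{"travel": [-0.45,-0.29,-0.11],"dr": [0,0,0.965]}]' --gripper 1

```text
time_s: 1.3
position: [514.6, 184.9, 293.1]
eef_rot: [-1.944, -2.468, -0.001]
contact_force: [1.0, -0.1, 0.7]
finger_gap: 85.0
grasp_force: 0.0
```

```bash
cat >> h.py <<'E'
def Rt(th): return np.array([[-np.sin(th),np.cos(th),0],[np.cos(th),np.sin(th),0],[0,0,-1]]).T@np.eye(3)
def Rt(th):
    s,c=np.sin(th),np.cos(th); return np.array([[-s,c,0],[c,s,0],[0,0,-1.]])
def plan(*wps):
    """travel/dr for waypoints (x,y,z,theta) all from the present pose"""
    st=ctrl.get_state(); p=st["position"]; Q=R.from_rotvec(st["eef_rot"]).as_matrix()
    print("t",round(st["time_s"],2),"pos",p.round(1),"th",round(float(np.arctan2(Q[1,1],Q[0,1])),3),"gap",round(st["finger_gap"],1))
    for w in wps: print(w,"travel",((Q.T@(np.array(w[:3])-p))/1000).round(4),"dr",R.from_matrix(Q.T@Rt(w[3])).as_rotvec().round(3))
E
python3 -c "
from h import *
plan((500,-310,250,.235))"
```

```text
t 1.3 pos [514.6 184.9 293.1] th 0.236 gap 85.0
(500, -310, 250, 0.235) travel [-0.4777 -0.1302  0.0428] dr [ 0.    -0.     0.001]
```

>>> carry_out --moves '[{"travel": [-0.478,-0.13,0.043],"dr": [0,0,0]},{"travel": [-0.478,-0.13,0.043],"dr": [0,0,0]},{"travel": [-0.478,-0.13,0.043],"dr": [0,0,0]},{"travel": [-0.478,-0.13,0.043],"dr": [0,0,0]},{"travel": [-0.478,-0.13,0.043],"dr": [0,0,0]},{"travel": [-0.478,-0.13,0.043],"dr": [0,0,0]},{"travel": [-0.478,-0.13,0.043],"dr": [0,0,0]},{"travel": [-0.478,-0.13,0.043],"dr": [0,0,0]}]'

```text
time_s: 2.3
position: [499.1, -310.3, 249.5]
eef_rot: [1.943, 2.468, 0.001]
contact_force: [1.4, 0.5, 1.1]
finger_gap: 85.0
grasp_force: 0.0
```

```bash
python3 -c "
from h import *
plan((500,-310,250,.235))
for i in range(5): c=ctrl.read_camera('wrist')
np.save('rack.npy',c,allow_pickle=True)
cv2.imwrite('pics/w1.png',cv2.resize(c['img'],(800,600),interpolation=cv2.INTER_CUBIC))
plan()
"
```

```text
t 2.3 pos [ 499.1 -310.3  249.5] th 0.237 gap 85.0
(500, -310, 250, 0.235) travel [ 0.0001  0.0009 -0.0005] dr [0.001 0.    0.002]
t 2.55 pos [ 499.3 -308.3  249.2] th 0.236 gap 85.4
```

View pics/w1.png

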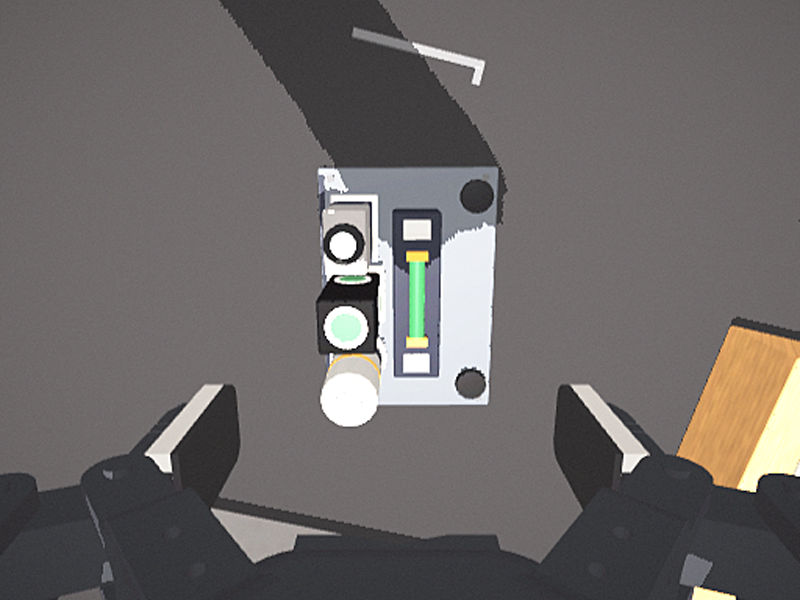

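The row is camera at (343,243), housing at (346,327) and objective at (350,399). The level is centred on (416,294), with caps in the right-hand corners, and the rack corners are at (318,168), (498,166) and (490,405).

```bash
python3 - <<'E'
from h import *
c=np.load('rack.npy',allow_pickle=True).item()
S=1/1.5625
r=lambda u,v,z: ray(c,u*S,v*S,z)[:2].round(1)
print("cam",r(343,243,106)); print("hous",r(346,327,104)); print("obj",r(349,399,98))
q=[r(*k,44) for k in((392,210),(440,210),(438,377),(395,375))]; print("lev",q,np.mean(q,0))
print(cv2.minAreaRect(np.array(q,np.float32)), "vial",r(417,298,51))
k=[r(*k,12) for k in((318,168),(498,166),(490,405))]; print("rack",k,np.linalg.norm(k[0]-k[1]),np.linalg.norm(k[1]-k[2]),"yaw",np.arctan2(*(k[1]-k[0])[::-1]),np.arctan2(-(k[1]-k[2])[0],(k[1]-k[2])[1]),"ctr",(k[0]+k[2])/2)
hs=[r(*k,104) for k in((320,303),(378,300),(377,352),(319,352))]; print("housing top",hs,np.mean(hs,0),cv2.minAreaRect(np.array(hs,np.float32)))
cs=[r(*k,14) for k in((378,195),(378,265),(331,195))]; print("oblong pad",cs)
E
```

```text
cam [ 461.8 -301.7]
hous [ 474.7 -355.1]
obj [ 487.2 -407.2]
lev [array([ 487.3, -280.4]), array([ 521.1, -272.4]), array([ 552.2, -398.5]), array([ 518.9, -404.7])] [ 519.875 -339.   ]
((519.7500610351562, -339.45001220703125), (34.7322998046875, 130.20480346679688), 13.854366302490234) vial [ 520.  -338.3]
rack [array([ 425.1, -265.2]), array([ 559.2, -231.9]), array([ 608.3, -425.9])] 138.17271800178213 200.11699078289175 yaw 0.24339888561011697 0.24788739325827497 ctr [ 516.7  -345.55]
housing top [array([ 455.2, -343.2]), array([ 490.9, -332.7]), array([ 498.1, -367.2]), array([ 461., -376.])] [ 476.3   -354.775] ((475.95001220703125, -354.3499755859375), (39.08610534667969, 35.23031234741211), 13.34375)
oblong pad [array([ 474.5, -274.3]), array([ 486.7, -327.9]), array([ 439.1, -282.6])]
```

```bash
python3 -c "
from h import *
plan((462,-302,170,.24),(462,-302,60,.24))"
```

```text
t 2.55 pos [ 499.3 -308.3  249.2] th 0.236 gap 85.4
(462, -302, 170, 0.24) travel [ 0.0148 -0.0348  0.0792] dr [-0.    -0.001 -0.004]
(462, -302, 60, 0.24) travel [ 0.0147 -0.0347  0.1892] dr [-0.    -0.001 -0.004]
```

>>> carry_out --moves '[{"travel": [0.015,-0.035,0.03],"dr": [0,0,0]},{"travel": [0.015,-0.035,0.08],"dr": [0,0,0]},{"travel": [0.015,-0.035,0.08],"dr": [0,0,0]},{"travel": [0.015,-0.035,0.12],"dr": [0,0,0]},{"travel": [0.015,-0.035,0.16],"dr": [0,0,0]},{"travel": [0.015,-0.035,0.189],"dr": [0,0,0]},{"travel": [0.015,-0.035,0.189],"dr": [0,0,0]},{"travel": [0.015,-0.035,0.189],"dr": [0,0,0]}]' --gripper 1

```text
time_s: 3.55
position: [463.5, -302.5, 62.7]
eef_rot: [1.941, 2.467, 0.001]
contact_force: [0.0, -0.8, 0.7]
finger_gap: 85.3
grasp_force: 0.0
```

>>> carry_out --moves '[{"travel": [0,0,0],"dr": [0,0,0]},{"travel": [0,0,0],"dr": [0,0,0]},{"travel": [0,0,0],"dr": [0,0,0]},{"travel": [0,0,0],"dr": [0,0,0]},{"travel": [0,0,0],"dr": [0,0,0]},{"travel": [0,0,0],"dr": [0,0,0]},{"travel": [0,0,0],"dr": [0,0,0]},{"travel": [0,0,0],"dr": [0,0,0]}]' --gripper -1 --grip_force 40

```text
time_s: 4.55
position: [462.1, -302.3, 61.0]
eef_rot: [1.944, 2.467, 0.001]
contact_force: [-0.6, 1.2, 5.6]
finger_gap: 23.3
grasp_force: 39.1
```

```bash
python3 -c "
from h import *
print(ctrl.get_state()['grasp_force'])
plan((462,-302,200,.24),(508,256,200,.24),(508,256,50,.24))"
```

```text
39.08342242240906
t 4.55 pos [ 462.1 -302.3   61. ] th 0.236 gap 23.3
(462, -302, 200, 0.24) travel [ 2.00e-04  1.00e-04 -1.39e-01] dr [ 0.001  0.    -0.004]
(508, 256, 200, 0.24) travel [ 0.532   0.1754 -0.1391] dr [ 0.001  0.    -0.004]
(508, 256, 50, 0.24) travel [0.5321 0.1753 0.0109] dr [ 0.001  0.    -0.004]
```

```bash
python3 -c "
from h import *
c=ctrl.read_camera('side'); d=ctrl.read_camera('wrist')
a=c['img'][200:312,280:420]; b=d['img'][170:384,100:400]
a=cv2.resize(a,(500,400),interpolation=cv2.INTER_CUBIC); b=cv2.resize(b,(300,214)); b=cv2.copyMakeBorder(b,0,186,0,0,cv2.BORDER_CONSTANT)
cv2.imwrite('pics/g1.png',np.hstack([a,b]))
"
```

```text
(no output)
```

View pics/g1.png

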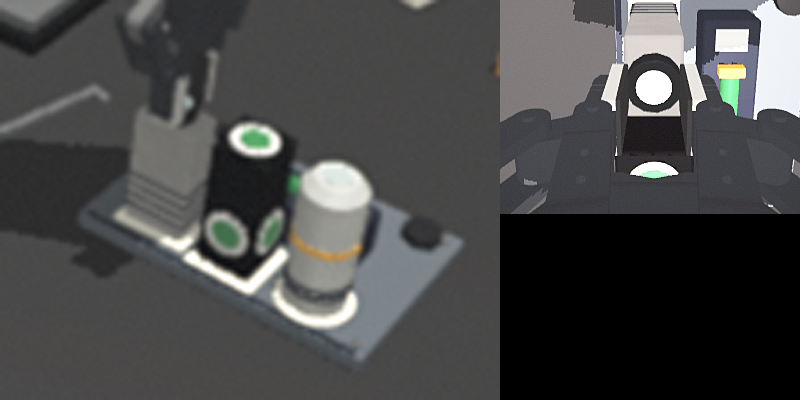

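```bash
python3 -c "
from h import *
c=ctrl.read_camera('side'); d=ctrl.read_camera('scene')
for z in (61,80,96,106): 
  for n,e in ((-14,0),(-14,-21),(14,-21)):
    p=np.array([462,-302])+n*np.array([.97,.24])+e*np.array([-.24,.97]); q=proj(c,[*p,z]); print(z,n,e,((q-[280,200])*[500/140,400/112]).round())
i=d['img']; q=proj(d,[462,-302,80]).astype(int); print(q)
a=c['img'][200:260,300:360]; b=i[q[1]-40:q[1]+40,q[0]-40:q[0]+40]
cv2.imwrite('pics/g2.png',np.hstack([cv2.resize(a,(400,400),interpolation=cv2.INTER_CUBIC),cv2.resize(b,(400,400),interpolation=cv2.INTER_CUBIC)]))
"
```

```text
61 -14 0 [157. 168.]
61 -14 -21 [186. 183.]
61 14 -21 [210. 161.]
80 -14 0 [160. 144.]
80 -14 -21 [189. 158.]
80 14 -21 [213. 137.]
96 -14 0 [163. 123.]
96 -14 -21 [192. 137.]
96 14 -21 [217. 116.]
106 -14 0 [164. 110.]
106 -14 -21 [194. 124.]
106 14 -21 [219. 103.]
[155 243]
```

View pics/g2.png

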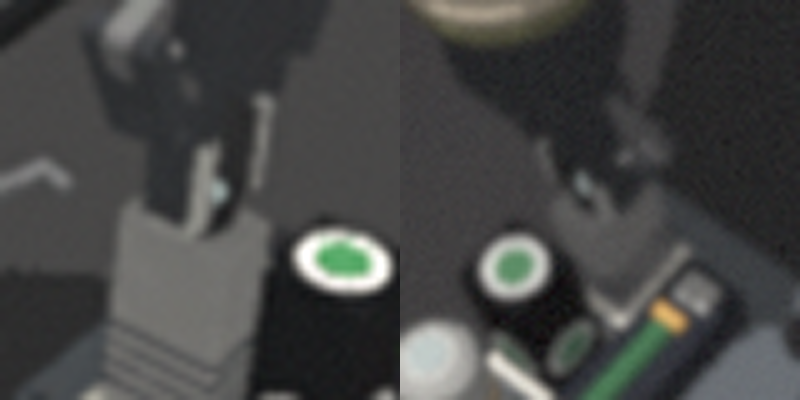

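```bash
python3 -c "
from h import *
c=np.load('rack.npy',allow_pickle=True).item()
y=np.array([np.cos(.236),np.sin(.236),0]);x=np.array([-np.sin(.236),np.cos(.236),0])
for h in (0,13,30,48):
  print(h,[(proj(c,np.array([499.2,-309.5,249.3+h])+s*42.7*y+e*11*x)*1.5625).round() for s in(-1,1) for e in(-1,1)])
print(c['pose'].round(1)); print(ctrl.hold_point_z, ctrl.get_state()['qpos'].round(3),ctrl.get_state()['position'])
"
```

```text
0 [array([285., 374.]), array([282., 317.]), array([517., 373.]), array([520., 316.])]
13 [array([278., 389.]), array([273., 328.]), array([525., 388.]), array([529., 327.])]
30 [array([266., 411.]), array([261., 345.]), array([538., 410.]), array([543., 344.])]
48 [array([250., 440.]), array([244., 367.]), array([555., 439.]), array([561., 366.])]
[[ 1.000e+00 -2.000e-01 -1.000e-01  4.828e+02]
 [ 2.000e-01  9.000e-01  3.000e-01 -2.475e+02]
 [-0.000e+00 -3.000e-01  1.000e+00  4.305e+02]
 [ 0.000e+00  0.000e+00  0.000e+00  1.000e+00]]
18.700000000000003 [-0.073  0.402  0.747  1.773 -0.305  1.085  1.014] [ 462.05023615 -302.29530413   60.956909  ]
```

Both views show the fingertips resting on the block top, at about z 96. The reported TCP is 61, so the real fingertips are about 35 mm short of it. I'll open and go 34 mm deeper, then use that offset throughout.

>>> carry_out --moves '[{"travel": [0,0,0],"dr": [0,0,0]},{"travel": [0,0,0],"dr": [0,0,0]},{"travel": [0,0,0],"dr": [0,0,0]},{"travel": [0,0,0],"dr": [0,0,0]},{"travel": [0,0,0.01],"dr": [0,0,0]},{"travel": [0,0,0.022],"dr": [0,0,0]},{"travel": [0,0,0.034],"dr": [0,0,0]},{"travel": [0,0,0.034],"dr": [0,0,0]}]' --gripper 1

```text
time_s: 5.75
position: [460.7, -301.6, 24.9]
eef_rot: [-1.943, -2.465, 0.001]
contact_force: [0.7, 0.6, 0.0]
finger_gap: 85.7
grasp_force: 0.0
```

>>> carry_out --moves '[{"travel": [0,0,0],"dr": [0,0,0]},{"travel": [0,0,0],"dr": [0,0,0]},{"travel": [0,0,0],"dr": [0,0,0]},{"travel": [0,0,0],"dr": [0,0,0]},{"travel": [0,0,0],"dr": [0,0,0]},{"travel": [0,0,0],"dr": [0,0,0]},{"travel": [0,0,0],"dr": [0,0,0]},{"travel": [0,0,0],"dr": [0,0,0]}]' --gripper -1 --grip_force 40

```text
time_s: 6.75
position: [462.1, -302.3, 26.8]
eef_rot: [1.944, 2.467, 0.0]
contact_force: [-0.3, 0.4, 5.5]
finger_gap: 27.9
grasp_force: 40.5
```

```bash
python3 -c "
from h import *
print(ctrl.get_state()['grasp_force'],ctrl.get_state()['contact_force'])
plan((462,-302,170,.24),(508,256,170,.24),(508,256,16,.24))
c=ctrl.read_camera('side');d=ctrl.read_camera('wrist')
a=c['img'][200:260,300:360]
cv2.imwrite('pics/g3.png',np.hstack([cv2.resize(a,(400,400),interpolation=cv2.INTER_CUBIC),cv2.resize(d['img'],(400,300))[:,:] if 0 else cv2.copyMakeBorder(cv2.resize(d['img'],(400,300)),0,100,0,0,cv2.BORDER_CONSTANT)]))
"
```

```text
40.46879231929779 [-0.28659001  0.35640586  5.4532501 ]
t 6.75 pos [ 462.1 -302.3   26.8] th 0.236 gap 27.9
(462, -302, 170, 0.24) travel [ 2.000e-04  1.000e-04 -1.432e-01] dr [ 0.001  0.    -0.004]
(508, 256, 170, 0.24) travel [ 0.532   0.1754 -0.1433] dr [ 0.001  0.    -0.004]
(508, 256, 16, 0.24) travel [0.5321 0.1753 0.0107] dr [ 0.001  0.    -0.004]
```

View pics/g3.png

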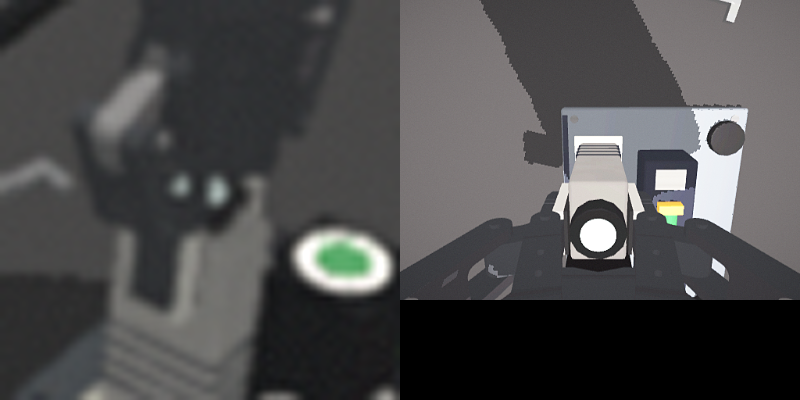

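The block is properly gripped now (gap 27.9, tips about z 62). Carrying it to the mat.

>>> carry_out --moves '[{"travel": [0,0,-0.04],"dr": [0,0,0]},{"travel": [0,0,-0.09],"dr": [0,0,0]},{"travel": [0,0,-0.14],"dr": [0,0,0]},{"travel": [0.027,0.009,-0.143],"dr": [0,0,0]},{"travel": [0.074,0.025,-0.143],"dr": [0,0,0]},{"travel": [0.122,0.04,-0.143],"dr": [0,0,0]},{"travel": [0.17,0.056,-0.143],"dr": [0,0,0]},{"travel": [0.218,0.072,-0.143],"dr": [0,0,0]}]' --grip_force 60

```text
time_s: 7.85
position: [479.8, -71.7, 168.7]
eef_rot: [-1.944, -2.467, 0.001]
contact_force: [1.4, 0.4, -2.8]
finger_gap: 27.2
grasp_force: 60.2
```

>>> carry_out --moves '[{"travel": [0.048,0.016,0],"dr": [0,0,0]},{"travel": [0.097,0.032,0],"dr": [0,0,0]},{"travel": [0.146,0.048,0],"dr": [0,0,0]},{"travel": [0.195,0.064,0],"dr": [0,0,0]},{"travel": [0.244,0.08,0],"dr": [0,0,0]},{"travel": [0.285,0.094,0],"dr": [0,0,0]},{"travel": [0.314,0.103,0],"dr": [0,0,0]},{"travel": [0.314,0.103,0],"dr": [0,0,0]}]'

```text
time_s: 8.85
position: [505.8, 259.0, 167.7]
eef_rot: [-1.937, -2.471, 0.004]
contact_force: [0.4, -1.2, -3.4]
finger_gap: 27.0
grasp_force: 59.9
```

```bash
python3 -c "
from h import *
c=ctrl.read_camera('wrist')
plan((508,256,16.5,.24))"
```

```text
t 8.9 pos [506.4 256.6 168. ] th 0.238 gap 27.0
(508, 256, 16.5, 0.24) travel [-0.0008  0.0018  0.1515] dr [-0.003  0.001 -0.002]
```

>>> carry_out --moves '[{"travel": [0,0.002,0.04],"dr": [0,0,0]},{"travel": [0,0.002,0.085],"dr": [0,0,0]},{"travel": [0,0.002,0.12],"dr": [0,0,0]},{"travel": [0,0.002,0.14],"dr": [0,0,0]},{"travel": [0,0.002,0.147],"dr": [0,0,0]},{"travel": [0,0.002,0.151],"dr": [0,0,0]},{"travel": [0,0.002,0.1515],"dr": [0,0,0]},{"travel": [0,0.002,0.1515],"dr": [0,0,0]}]'

```text
time_s: 9.9
position: [509.9, 256.7, 18.7]
eef_rot: [1.944, 2.467, 0.002]
contact_force: [0.5, -1.1, -2.8]
finger_gap: 27.4
grasp_force: 60.0
```

>>> carry_out --moves '[{"travel": [0,0,0],"dr": [0,0,0]},{"travel": [0,0,0],"dr": [0,0,0]},{"travel": [0,0,0],"dr": [0,0,0]},{"travel": [0,0,0],"dr": [0,0,0]},{"travel": [0,0,0],"dr": [0,0,0]},{"travel": [0,0,-0.04],"dr": [0,0,0]},{"travel": [0,0,-0.09],"dr": [0,0,0]},{"travel": [0,0,-0.15],"dr": [0,0,0]}]' --gripper 1

```text
time_s: 10.9
position: [508.6, 256.1, 168.7]
eef_rot: [-1.944, -2.467, 0.003]
contact_force: [1.0, 1.7, -0.5]
finger_gap: 85.4
grasp_force: 0.0
```

```bash
python3 -c "
from h import *
c=ctrl.read_camera('wrist')
plan((475,-355,170,.24),(475,-355,27,.24))"
```

```text
t 10.95 pos [512.6 257.8 178.2] th 0.235 gap 85.2
(475, -355, 170, 0.24) travel [-0.5871 -0.1796  0.0042] dr [ 0.01  -0.004 -0.004]
(475, -355, 27, 0.24) travel [-0.5876 -0.1811  0.1472] dr [ 0.01  -0.004 -0.004]
```

```bash
python3 -c "
from h import *
for i in range(4): c=ctrl.read_camera('wrist')
cv2.imwrite('pics/w2.png',c['img'])
plan((475,-355,170,.24),(475,-355,27,.24))"
```

```text
t 11.15 pos [509.2 256.5 167.7] th 0.236 gap 85.9
(475, -355, 170, 0.24) travel [-0.5865 -0.1763 -0.0025] dr [-0.    -0.    -0.004]
(475, -355, 27, 0.24) travel [-0.5866 -0.1763  0.1405] dr [-0.    -0.    -0.004]
```

View pics/w2.png

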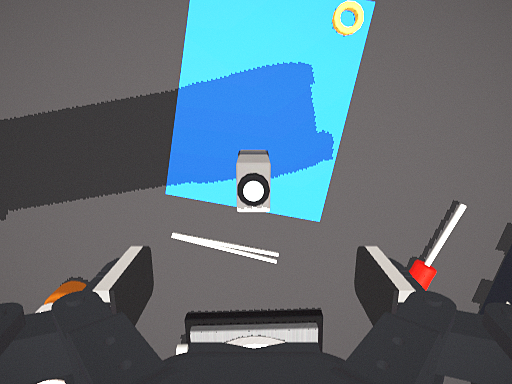

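The camera stands upright on the mat at (253,180). Next, the housing.

>>> carry_out --moves '[{"travel": [-0.03,-0.009,0],"dr": [0,0,0]},{"travel": [-0.086,-0.026,0],"dr": [0,0,0]},{"travel": [-0.142,-0.043,0],"dr": [0,0,0]},{"travel": [-0.198,-0.06,0],"dr": [0,0,0]},{"travel": [-0.254,-0.077,0],"dr": [0,0,0]},{"travel": [-0.31,-0.094,0],"dr": [0,0,0]},{"travel": [-0.366,-0.11,0],"dr": [0,0,0]},{"travel": [-0.422,-0.127,0],"dr": [0,0,0]}]'

```text
time_s: 12.15
position: [483.3, -184.8, 166.5]
eef_rot: [-1.942, -2.466, 0.002]
contact_force: [0.8, 0.1, -0.5]
finger_gap: 85.4
grasp_force: 0.0
```

>>> carry_out --moves '[{"travel": [-0.055,-0.017,0],"dr": [0,0,0]},{"travel": [-0.11,-0.033,0],"dr": [0,0,0]},{"travel": [-0.15,-0.045,0],"dr": [0,0,0]},{"travel": [-0.1645,-0.0495,0],"dr": [0,0,0]},{"travel": [-0.1645,-0.0495,0],"dr": [0,0,0]},{"travel": [-0.1645,-0.0495,0.03],"dr": [0,0,0]},{"travel": [-0.1645,-0.0495,0.05],"dr": [0,0,0]},{"travel": [-0.1645,-0.0495,0.05],"dr": [0,0,0]}]'

```text
time_s: 13.15
position: [474.9, -351.8, 116.1]
eef_rot: [-1.938, -2.467, -0.001]
contact_force: [1.2, 0.6, 0.2]
finger_gap: 85.7
grasp_force: 0.0
```

```bash
python3 -c "
from h import *
c=ctrl.read_camera('wrist')
plan((475,-355,27,.24))"
```

```text
t 13.2 pos [ 475.4 -352.8  117.5] th 0.238 gap 85.5
(475, -355, 27, 0.24) travel [-0.0022 -0.0009  0.0905] dr [-0.001 -0.002 -0.002]
```

>>> carry_out --moves '[{"travel": [-0.002,-0.001,0.02],"dr": [0,0,0]},{"travel": [-0.002,-0.001,0.045],"dr": [0,0,0]},{"travel": [-0.002,-0.001,0.07],"dr": [0,0,0]},{"travel": [-0.002,-0.001,0.085],"dr": [0,0,0]},{"travel": [-0.002,-0.001,0.09],"dr": [0,0,0]},{"travel": [-0.002,-0.001,0.09],"dr": [0,0,0]},{"travel": [-0.002,-0.001,0.09],"dr": [0,0,0]},{"travel": [-0.002,-0.001,0.09],"dr": [0,0,0]}]'

```text
time_s: 14.2
position: [474.8, -357.5, 28.6]
eef_rot: [1.944, 2.467, 0.0]
contact_force: [0.3, 0.5, 1.0]
finger_gap: 85.5
grasp_force: 0.0
```

>>> carry_out --moves '[{"travel": [0,0,0],"dr": [0,0,0]},{"travel": [0,0,0],"dr": [0,0,0]},{"travel": [0,0,0],"dr": [0,0,0]},{"travel": [0,0,0],"dr": [0,0,0]},{"travel": [0,0,0],"dr": [0,0,0]},{"travel": [0,0,0],"dr": [0,0,0]},{"travel": [0,0,0],"dr": [0,0,0]},{"travel": [0,0,0],"dr": [0,0,0]}]' --gripper -1 --grip_force 60

```text
time_s: 15.2
position: [474.5, -357.3, 28.1]
eef_rot: [1.944, 2.467, 0.0]
contact_force: [-0.5, 0.9, 4.2]
finger_gap: 37.4
grasp_force: 60.3
```

```bash
python3 -c "
from h import *
c=ctrl.read_camera('wrist')
print(ctrl.get_state()['contact_force'])
plan((505,321,170,.24))"
```

```text
[-1.03937936  1.66772781  5.27969384]
t 15.25 pos [ 474.5 -357.3   28.1] th 0.236 gap 37.4
(505, 321, 170, 0.24) travel [ 0.6523  0.1883 -0.142 ] dr [ 0.     0.    -0.004]
```

>>> carry_out --moves '[{"travel": [0,0,-0.04],"dr": [0,0,0]},{"travel": [0,0,-0.09],"dr": [0,0,0]},{"travel": [0,0,-0.14],"dr": [0,0,0]},{"travel": [0.025,0.007,-0.142],"dr": [0,0,0]},{"travel": [0.078,0.0225,-0.142],"dr": [0,0,0]},{"travel": [0.131,0.038,-0.142],"dr": [0,0,0]},{"travel": [0.184,0.053,-0.142],"dr": [0,0,0]},{"travel": [0.237,0.068,-0.142],"dr": [0,0,0]}]'

```text
time_s: 16.25
position: [484.3, -109.0, 169.1]
eef_rot: [-1.944, -2.467, 0.001]
contact_force: [0.8, 0.9, -2.6]
finger_gap: 37.4
grasp_force: 61.4
```

>>> carry_out --moves '[{"travel": [0.053,0.0153,0],"dr": [0,0,0]},{"travel": [0.106,0.031,0],"dr": [0,0,0]},{"travel": [0.159,0.046,0],"dr": [0,0,0]},{"travel": [0.212,0.061,0],"dr": [0,0,0]},{"travel": [0.265,0.077,0],"dr": [0,0,0]},{"travel": [0.318,0.092,0],"dr": [0,0,0]},{"travel": [0.371,0.107,0],"dr": [0,0,0]},{"travel": [0.4153,0.1203,0],"dr": [0,0,0]}]'

```text
time_s: 17.25
position: [503.9, 323.1, 168.6]
eef_rot: [-1.942, -2.468, 0.003]
contact_force: [1.2, -0.3, -3.1]
finger_gap: 37.1
grasp_force: 61.4
```

>>> carry_out --moves '[{"travel": [0,0,0],"dr": [0,0,0]},{"travel": [0,0,0.01],"dr": [0,0,0]},{"travel": [0,0,0.05],"dr": [0,0,0]},{"travel": [0,0,0.085],"dr": [0,0,0]},{"travel": [0,0,0.105],"dr": [0,0,0]},{"travel": [0,0,0.115],"dr": [0,0,0]},{"travel": [0,0,0.12],"dr": [0,0,0]},{"travel": [0,0,0.12],"dr": [0,0,0]}]'

```text
time_s: 18.25
position: [505.2, 320.8, 50.3]
eef_rot: [1.945, 2.467, 0.001]
contact_force: [0.3, 0.4, -2.9]
finger_gap: 37.1
grasp_force: 61.5
```

```bash
python3 -c "
from h import *
c=ctrl.read_camera('wrist');c=ctrl.read_camera('wrist')
plan((505,321,17.6,.24))"
```

```text
t 18.35 pos [505.5 321.3  50.8] th 0.236 gap 37.3
(505, 321, 17.6, 0.24) travel [-0.0002 -0.0006  0.0332] dr [ 0.001 -0.001 -0.004]
```

>>> carry_out --moves '[{"travel": [0,0,0.012],"dr": [0,0,0]},{"travel": [0,0,0.022],"dr": [0,0,0]},{"travel": [0,0,0.03],"dr": [0,0,0]},{"travel": [0,0,0.0335],"dr": [0,0,0]},{"travel": [0,0,0.0335],"dr": [0,0,0]},{"travel": [0,0,0.0335],"dr": [0,0,0]},{"travel": [0,0,0.0335],"dr": [0,0,0]},{"travel": [0,0,0.0335],"dr": [0,0,0]}]'

```text
time_s: 19.35
position: [504.4, 320.7, 17.0]
eef_rot: [-1.944, -2.467, 0.002]
contact_force: [-4.8, -3.0, 7.8]
finger_gap: 37.4
grasp_force: 62.9
```

>>> carry_out --moves '[{"travel": [0,0,0],"dr": [0,0,0]},{"travel": [0,0,0],"dr": [0,0,0]},{"travel": [0,0,0],"dr": [0,0,0]},{"travel": [0,0,0],"dr": [0,0,0]},{"travel": [0,0,0],"dr": [0,0,0]},{"travel": [0,0,-0.04],"dr": [0,0,0]},{"travel": [0,0,-0.09],"dr": [0,0,0]},{"travel": [0,0,-0.15],"dr": [0,0,0]}]' --gripper 1

```text
time_s: 20.35
position: [504.2, 320.6, 167.1]
eef_rot: [-1.944, -2.467, 0.003]
contact_force: [0.1, 0.7, 0.6]
finger_gap: 85.8
grasp_force: 0.0
```

```bash
python3 -c "
from h import *
for i in range(5):c=ctrl.read_camera('wrist')
cv2.imwrite('pics/w3.png',c['img'])
plan((487,-407,170,.24),(487,-407,27,.24))"
```

```text
t 20.6 pos [504.8 321.  166.2] th 0.236 gap 85.4
(487, -407, 170, 0.24) travel [-0.7037 -0.1876 -0.004 ] dr [-0.    -0.    -0.004]
(487, -407, 27, 0.24) travel [-0.7037 -0.1876  0.139 ] dr [-0.    -0.    -0.004]
```

>>> carry_out --moves '[{"travel": [-0.03,-0.008,0],"dr": [0,0,0]},{"travel": [-0.088,-0.0235,0],"dr": [0,0,0]},{"travel": [-0.146,-0.039,0],"dr": [0,0,0]},{"travel": [-0.204,-0.0545,0],"dr": [0,0,0]},{"travel": [-0.262,-0.07,0],"dr": [0,0,0]},{"travel": [-0.32,-0.0855,0],"dr": [0,0,0]},{"travel": [-0.378,-0.101,0],"dr": [0,0,0]},{"travel": [-0.436,-0.116,0],"dr": [0,0,0]}]'

```text
time_s: 21.6
position: [492.8, -131.4, 164.9]
eef_rot: [-1.943, -2.466, 0.002]
contact_force: [1.1, 0.9, -0.0]
finger_gap: 85.3
grasp_force: 0.0
```

>>> carry_out --moves '[{"travel": [-0.058,-0.0155,0],"dr": [0,0,0]},{"travel": [-0.116,-0.031,0],"dr": [0,0,0]},{"travel": [-0.174,-0.0465,0],"dr": [0,0,0]},{"travel": [-0.225,-0.06,0],"dr": [0,0,0]},{"travel": [-0.26,-0.07,0],"dr": [0,0,0]},{"travel": [-0.268,-0.0715,0],"dr": [0,0,0]},{"travel": [-0.268,-0.0715,0.02],"dr": [0,0,0]},{"travel": [-0.268,-0.0715,0.03],"dr": [0,0,0]}]'

```text
time_s: 22.6
position: [487.1, -405.4, 134.2]
eef_rot: [-1.941, -2.466, -0.001]
contact_force: [0.0, 0.4, 0.8]
finger_gap: 85.6
grasp_force: 0.0
```

```bash
python3 -c "
from h import *
for i in range(4):c=ctrl.read_camera('wrist')
plan((487,-407,27,.24))"
```

```text
t 22.8 pos [ 487.6 -406.5  136.4] th 0.237 gap 85.6
(487, -407, 27, 0.24) travel [-0.0004 -0.0007  0.1094] dr [-0.    -0.    -0.003]
```

View pics/w3.png

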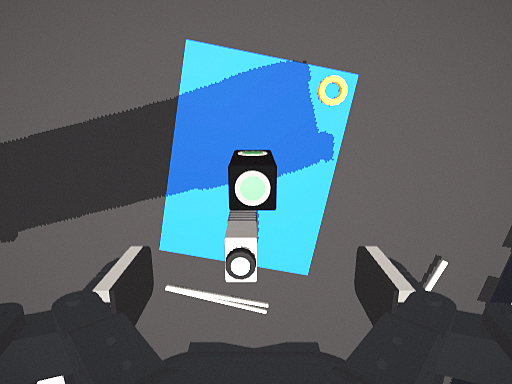

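The housing at (253,185) and the camera at (240,262) are both standing on the mat. Now I'll grasp the objective.

>>> carry_out --moves '[{"travel": [0,-0.001,0.025],"dr": [0,0,0]},{"travel": [0,-0.001,0.06],"dr": [0,0,0]},{"travel": [0,-0.001,0.09],"dr": [0,0,0]},{"travel": [0,-0.001,0.105],"dr": [0,0,0]},{"travel": [0,-0.001,0.109],"dr": [0,0,0]},{"travel": [0,-0.001,0.109],"dr": [0,0,0]},{"travel": [0,-0.001,0.109],"dr": [0,0,0]},{"travel": [0,-0.001,0.109],"dr": [0,0,0]}]'

```text
time_s: 23.8
position: [486.7, -407.9, 28.3]
eef_rot: [1.944, 2.467, 0.0]
contact_force: [0.1, -0.3, 0.6]
finger_gap: 85.2
grasp_force: 0.0
```

>>> carry_out --moves '[{"travel": [0,0,0],"dr": [0,0,0]},{"travel": [0,0,0],"dr": [0,0,0]},{"travel": [0,0,0],"dr": [0,0,0]},{"travel": [0,0,0],"dr": [0,0,0]},{"travel": [0,0,0],"dr": [0,0,0]},{"travel": [0,0,0],"dr": [0,0,0]},{"travel": [0,0,0],"dr": [0,0,0]},{"travel": [0,0,0],"dr": [0,0,0]}]' --gripper -1 --grip_force 60

```text
time_s: 24.8
position: [486.5, -407.7, 27.8]
eef_rot: [1.944, 2.467, 0.0]
contact_force: [0.7, 2.0, 5.7]
finger_gap: 38.7
grasp_force: 60.2
```

```bash
python3 -c "
from h import *
plan((502,386,170,.24))"
```

```text
t 24.8 pos [ 486.5 -407.7   27.8] th 0.236 gap 38.7
(502, 386, 170, 0.24) travel [ 0.768   0.2007 -0.1425] dr [ 0.     0.    -0.004]
```

>>> carry_out --moves '[{"travel": [0,0,-0.04],"dr": [0,0,0]},{"travel": [0,0,-0.09],"dr": [0,0,0]},{"travel": [0,0,-0.14],"dr": [0,0,0]},{"travel": [0.025,0.0065,-0.1425],"dr": [0,0,0]},{"travel": [0.078,0.02,-0.1425],"dr": [0,0,0]},{"travel": [0.131,0.034,-0.1425],"dr": [0,0,0]},{"travel": [0.184,0.048,-0.1425],"dr": [0,0,0]},{"travel": [0.237,0.062,-0.1425],"dr": [0,0,0]}]'

```text
time_s: 25.8
position: [490.3, -160.6, 169.0]
eef_rot: [-1.943, -2.467, 0.001]
contact_force: [0.9, -0.5, -2.2]
finger_gap: 38.5
grasp_force: 61.2
```

>>> carry_out --moves '[{"travel": [0.053,0.0139,0],"dr": [0,0,0]},{"travel": [0.106,0.0278,0],"dr": [0,0,0]},{"travel": [0.159,0.0416,0],"dr": [0,0,0]},{"travel": [0.212,0.0555,0],"dr": [0,0,0]},{"travel": [0.265,0.0694,0],"dr": [0,0,0]},{"travel": [0.318,0.0833,0],"dr": [0,0,0]},{"travel": [0.371,0.0971,0],"dr": [0,0,0]},{"travel": [0.424,0.111,0],"dr": [0,0,0]}]'

```text
time_s: 26.8
position: [499.2, 276.9, 169.0]
eef_rot: [-1.944, -2.467, 0.002]
contact_force: [0.9, -0.6, -1.4]
finger_gap: 38.4
grasp_force: 61.2
```

>>> carry_out --moves '[{"travel": [0.05,0.013,0],"dr": [0,0,0]},{"travel": [0.09,0.023,0],"dr": [0,0,0]},{"travel": [0.107,0.0277,0],"dr": [0,0,0]},{"travel": [0.107,0.0277,0],"dr": [0,0,0]},{"travel": [0.107,0.0277,0.03],"dr": [0,0,0]},{"travel": [0.107,0.0277,0.07],"dr": [0,0,0]},{"travel": [0.107,0.0277,0.1],"dr": [0,0,0]},{"travel": [0.107,0.0277,0.11],"dr": [0,0,0]}]'

```text
time_s: 27.8
position: [501.5, 382.9, 58.1]
eef_rot: [1.948, 2.465, -0.006]
contact_force: [-0.2, 0.4, -2.8]
finger_gap: 38.5
grasp_force: 61.1
```

```bash
python3 -c "
from h import *
for i in range(3): ctrl.read_camera('wrist')
plan((502,386,17.8,.24))"
```

```text
t 27.95 pos [502.6 385.1  60.7] th 0.235 gap 38.7
(502, 386, 17.8, 0.24) travel [ 0.001  -0.0004  0.0429] dr [ 0.     0.    -0.005]
```

>>> carry_out --moves '[{"travel": [0,0,0.015],"dr": [0,0,0]},{"travel": [0,0,0.028],"dr": [0,0,0]},{"travel": [0,0,0.037],"dr": [0,0,0]},{"travel": [0,0,0.042],"dr": [0,0,0]},{"travel": [0,0,0.043],"dr": [0,0,0]},{"travel": [0,0,0.043],"dr": [0,0,0]},{"travel": [0,0,0.043],"dr": [0,0,0]},{"travel": [0,0,0.043],"dr": [0,0,0]}]'

```text
time_s: 28.95
position: [501.9, 386.2, 17.1]
eef_rot: [1.944, 2.468, 0.0]
contact_force: [-0.1, -0.6, -1.6]
finger_gap: 38.7
grasp_force: 61.1
```

>>> carry_out --moves '[{"travel": [0,0,0],"dr": [0,0,0]},{"travel": [0,0,0],"dr": [0,0,0]},{"travel": [0,0,0],"dr": [0,0,0]},{"travel": [0,0,0],"dr": [0,0,0]},{"travel": [0,0,0],"dr": [0,0,0]},{"travel": [0,0,-0.04],"dr": [0,0,0]},{"travel": [0,0,-0.09],"dr": [0,0,0]},{"travel": [0,0,-0.15],"dr": [0,0,0]}]' --gripper 1

```text
time_s: 29.95
position: [501.1, 385.6, 167.6]
eef_rot: [-1.944, -2.467, 0.003]
contact_force: [0.1, 0.6, 0.9]
finger_gap: 85.2
grasp_force: 0.0
```

```bash
python3 -c "
from h import *
for i in range(5):c=ctrl.read_camera('wrist')
cv2.imwrite('pics/w4.png',c['img'])
plan((520,-338.8,170,.24),(520,-338.8,20,.24))"
```

```text
t 30.2 pos [501.7 386.1 166.7] th 0.236 gap 85.8
(520, -338.8, 170, 0.24) travel [-0.7091 -0.1518 -0.0035] dr [-0.    -0.    -0.004]
(520, -338.8, 20, 0.24) travel [-0.7091 -0.1518  0.1465] dr [-0.    -0.    -0.004]
```

View pics/w4.png

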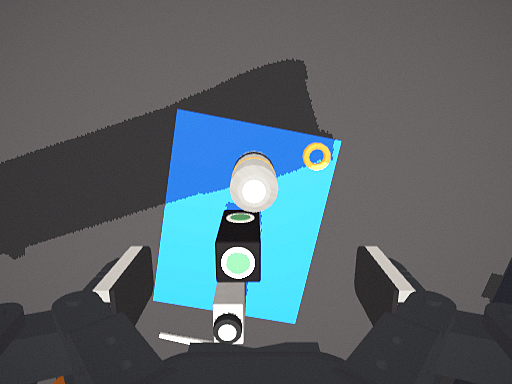

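All three optics stand on the mat: objective (254,185), housing (238,255), camera (228,320). On the way back I'll stop above the stage to measure it.

>>> carry_out --moves '[{"travel": [-0.04,-0.003,-0.005],"dr": [0,0,0]},{"travel": [-0.1,-0.009,-0.01],"dr": [0,0,0]},{"travel": [-0.16,-0.014,-0.015],"dr": [0,0,0]},{"travel": [-0.22,-0.02,-0.02],"dr": [0,0,0]},{"travel": [-0.28,-0.025,-0.025],"dr": [0,0,0]},{"travel": [-0.34,-0.03,-0.03],"dr": [0,0,0]},{"travel": [-0.389,-0.034,-0.035],"dr": [0,0,0]},{"travel": [-0.389,-0.034,-0.035],"dr": [0,0,0]}]'

```text
time_s: 31.2
position: [559.1, -5.9, 201.0]
eef_rot: [1.955, 2.459, -0.004]
contact_force: [0.9, 0.5, -0.2]
finger_gap: 85.3
grasp_force: 0.0
```

```bash
python3 - <<'E'
from h import *
for i in range(5):c=ctrl.read_camera('wrist')
np.save('stage.npy',c,allow_pickle=True)
cv2.imwrite('pics/w5.png',cv2.resize(c['img'],(800,600),interpolation=cv2.INTER_CUBIC))
q=proj(c,[575,3,40]); print(q*1.5625)
g=cv2.cvtColor(c["img"],cv2.COLOR_BGR2GRAY)
m=cv2.morphologyEx((g>110).astype(np.uint8),cv2.MORPH_CLOSE,np.ones((7,7)))
cs,_=cv2.findContours(m,cv2.RETR_EXTERNAL,cv2.CHAIN_APPROX_NONE)
for k in cs:
    if cv2.contourArea(k)>2000:
        p=np.array([ray(c,u,v,40)[:2] for u,v in k[:,0]]).astype(np.float32); print(cv2.minEnclosingCircle(p),cv2.fitEllipse(p))
plan((520,-338.8,170,.24))
E
```

```text
[421.47738374 268.21884967]
((831.427490234375, -51.462520599365234), 58.748600006103516) ((826.5755004882812, -56.19559097290039), (85.78678894042969, 102.56461334228516), 55.11608123779297)
((354.7763366699219, -71.631103515625), 32.69663619995117) ((354.5244140625, -71.67877197265625), (63.55143356323242, 64.39697265625), 7.438915729522705)
((578.3535766601562, 2.0381157398223877), 79.75102996826172) ((573.6285400390625, 3.4481401443481445), (147.68411254882812, 149.4864959716797), 161.64907836914062)
t 31.45 pos [559.3   1.9 200.9] th 0.239 gap 85.1
(520, -338.8, 170, 0.24) travel [-0.3218 -0.1187  0.0309] dr [-0.002 -0.001 -0.001]
```

View pics/w5.png

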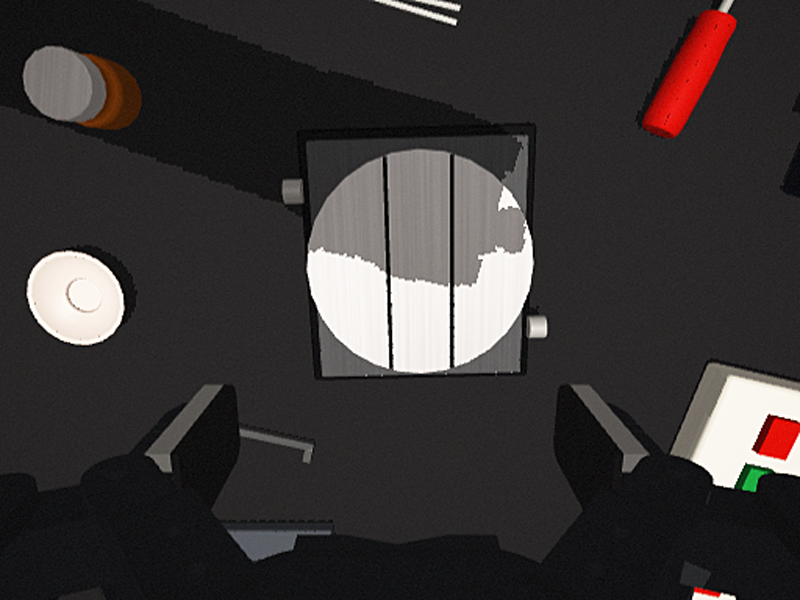

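The chuck fills the middle of the view at (421,262), with lines at (385,155)–(391,368) and (452,155)–(453,368). Its centre is (573.6,3.4). Now the level.

>>> carry_out --moves '[{"travel": [-0.05,-0.018,0.01],"dr": [0,0,0]},{"travel": [-0.105,-0.039,0.02],"dr": [0,0,0]},{"travel": [-0.16,-0.059,0.03],"dr": [0,0,0]},{"travel": [-0.215,-0.079,0.04],"dr": [0,0,0]},{"travel": [-0.27,-0.1,0.05],"dr": [0,0,0]},{"travel": [-0.31,-0.114,0.06],"dr": [0,0,0]},{"travel": [-0.322,-0.119,0.07],"dr": [0,0,0]},{"travel": [-0.322,-0.119,0.08],"dr": [0,0,0]}]'

```text
time_s: 32.45
position: [519.5, -340.3, 120.9]
eef_rot: [-1.944, -2.467, 0.0]
contact_force: [1.2, 0.7, 0.2]
finger_gap: 85.4
grasp_force: 0.0
```

```bash
python3 - <<'E'
from h import *
c=np.load('stage.npy',allow_pickle=True).item(); S=1/1.5625
L=[[ray(c,u*S,v*S,40)[:2] for u,v in l] for l in (((385,155),(391,368)),((452,155),(453,368)))]
for a,b in L: print(a.round(1),b.round(1),np.arctan2(-(a-b)[0],(a-b)[1]))
m=(L[0][0]+L[0][1])/2; n=(L[1][0]+L[1][1])/2; print((m+n)/2,np.linalg.norm(m-n))
for i in range(4):c=ctrl.read_camera('wrist')
g=cv2.cvtColor(c['img'],cv2.COLOR_BGR2HSV); mk=cv2.inRange(g,(50,90,60),(80,255,255)); k=max(cv2.findContours(mk,0,1)[0],key=cv2.contourArea)
p=np.array([ray(c,u,v,49)[:2] for u,v in k[:,0]],np.float32); print("vial",cv2.minAreaRect(p),cv2.boundingRect(k))
cv2.imwrite('pics/w6.png',c['img'])
plan((520,-338.8,20,.24),(520,-338.8,-18,.24))
E
```

```text
[535.1  67.2] [571.9 -70.2] 0.26200745301017664
[575.7  77. ] [613.7 -60. ] 0.2705243139586618
[574.09379856   3.51865279] 42.396305570267984
vial ((520.0782470703125, -340.57928466796875), (11.479981422424316, 58.605411529541016), 13.38465690612793) (246, 156, 16, 74)
t 32.65 pos [ 520.5 -338.5  121.7] th 0.239 gap 85.4
(520, -338.8, 20, 0.24) travel [-0.0003 -0.0006  0.1017] dr [ 0.    -0.001 -0.001]
(520, -338.8, -18, 0.24) travel [-0.0003 -0.0006  0.1397] dr [ 0.    -0.001 -0.001]
```

View pics/w6.png

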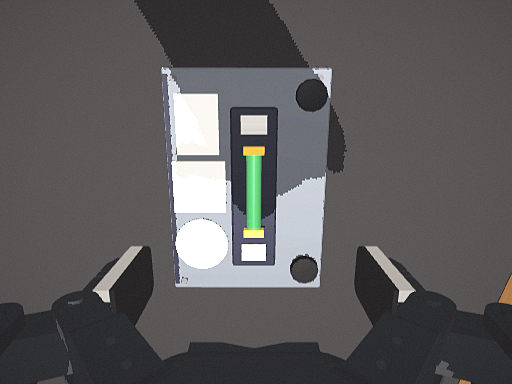

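```bash
python3 - <<'E'
from h import *
c=ctrl.read_camera('wrist'); g=cv2.cvtColor(c['img'],cv2.COLOR_BGR2HSV)
m=cv2.inRange(g,(0,0,215),(180,60,255))[85:280,170:232]
m=cv2.inRange(c['img'],(190,200,220),(255,255,255))[85:280,168:232]
for k in cv2.findContours(m,0,1)[0]:
    if cv2.contourArea(k)>800:
        p=np.array([ray(c,u+168,v+85,14)[:2] for u,v in k[:,0]],np.float32); print(cv2.minAreaRect(p),cv2.minEnclosingCircle(p))
for n,u,v in(("obl",196.7,125),("sq",199.5,187.5),("rnd",201.8,244)): print(n,ray(c,u,v,14)[:2].round(1))
plan((520,-338.8,20,.24))
E
```

```text
((486.8483581542969, -407.3994445800781), (47.98432922363281, 48.5880241394043), 13.68077564239502) ((487.157470703125, -407.583984375), 24.610000610351562)
((474.3651123046875, -355.3766784667969), (46.39712905883789, 47.06269454956055), 13.630416870117188) ((474.5567626953125, -355.3133544921875), 32.4573860168457)
((461.404296875, -302.3070983886719), (36.330467224121094, 50.088924407958984), 13.635686874389648) ((461.5663757324219, -302.4171447753906), 30.468461990356445)
obl [ 462.2 -303.6]
sq [ 475.1 -356.1]
rnd [ 487.7 -408.2]
t 32.7 pos [ 520.5 -339.   122.2] th 0.239 gap 85.6
(520, -338.8, 20, 0.24) travel [ 0.0003 -0.0006  0.1022] dr [ 0.001 -0.    -0.001]
```

>>> carry_out --moves '[{"travel": [0,-0.001,0.02],"dr": [0,0,0]},{"travel": [0,-0.001,0.05],"dr": [0,0,0]},{"travel": [0,-0.001,0.08],"dr": [0,0,0]},{"travel": [0,-0.001,0.1],"dr": [0,0,0]},{"travel": [0,-0.001,0.11],"dr": [0,0,0]},{"travel": [0,-0.001,0.115],"dr": [0,0,0]},{"travel": [0,-0.001,0.12],"dr": [0,0,0]},{"travel": [0,-0.001,0.12],"dr": [0,0,0]}]'

```text
time_s: 33.7
position: [518.5, -341.3, 2.1]
eef_rot: [1.944, 2.467, 0.0]
contact_force: [-0.9, 0.5, 0.6]
finger_gap: 85.4
grasp_force: 0.0
```

```bash
python3 - <<'E'
from h import *
plan((520,-339.2,-18,.24)); print(ctrl.get_state()['contact_force'])
E
```

```text
t 33.7 pos [ 518.5 -341.3    2.1] th 0.236 gap 85.4
(520, -339.2, -18, 0.24) travel [0.0017 0.002  0.0201] dr [ 0.     0.    -0.004]
[-0.92952159  0.48230203  0.58308889]
```

>>> carry_out --moves '[{"travel": [0.002,0.001,0.005],"dr": [0,0,0]},{"travel": [0.002,0.001,0.01],"dr": [0,0,0]},{"travel": [0.002,0.001,0.015],"dr": [0,0,0]},{"travel": [0.002,0.001,0.02],"dr": [0,0,0]},{"travel": [0.002,0.001,0.02],"dr": [0,0,0]},{"travel": [0.002,0.001,0.02],"dr": [0,0,0]},{"travel": [0.002,0.001,0.02],"dr": [0,0,0]},{"travel": [0.002,0.001,0.02],"dr": [0,0,0]}]'

```text
time_s: 34.7
position: [519.0, -339.1, -17.9]
eef_rot: [1.944, 2.467, 0.0]
contact_force: [-0.1, 0.6, -0.4]
finger_gap: 85.5
grasp_force: 0.0
```

>>> carry_out --moves '[{"travel": [0,0,0],"dr": [0,0,0]},{"travel": [0,0,0],"dr": [0,0,0]},{"travel": [0,0,0],"dr": [0,0,0]},{"travel": [0,0,0],"dr": [0,0,0]},{"travel": [0,0,0],"dr": [0,0,0]},{"travel": [0,0,0],"dr": [0,0,0]},{"travel": [0,0,0],"dr": [0,0,0]},{"travel": [0,0,0],"dr": [0,0,0]}]' --gripper -1 --grip_force 80

```text
time_s: 35.7
position: [519.6, -339.2, -17.5]
eef_rot: [1.943, 2.467, 0.001]
contact_force: [1.9, 0.7, 4.9]
finger_gap: 34.1
grasp_force: 82.2
```

```bash
python3 - <<'E'
from h import *
print(ctrl.get_state()['contact_force'])
plan((574,3.5,120,.268),(574,3.5,10.5,.268))
E
```

```text
[1.91798883 0.69333096 4.91296573]
t 35.7 pos [ 519.6 -339.2  -17.5] th 0.236 gap 34.1
(574, 3.5, 120, 0.268) travel [ 0.3203  0.1333 -0.1376] dr [ 0.001  0.001 -0.032]
(574, 3.5, 10.5, 0.268) travel [ 0.3204  0.1332 -0.0281] dr [ 0.001  0.001 -0.032]
```

>>> carry_out --moves '[{"travel": [0,0,-0.03],"dr": [0,0,0]},{"travel": [0,0,-0.08],"dr": [0,0,0]},{"travel": [0,0,-0.13],"dr": [0,0,0]},{"travel": [0.02,0.008,-0.1376],"dr": [0,0,0]},{"travel": [0.06,0.025,-0.1376],"dr": [0,0,-0.01]},{"travel": [0.1,0.0416,-0.1376],"dr": [0,0,-0.02]},{"travel": [0.14,0.0583,-0.1376],"dr": [0,0,-0.03]},{"travel": [0.18,0.0749,-0.1376],"dr": [0,0,-0.032]}]'

```text
time_s: 36.7
position: [548.3, -144.8, 118.1]
eef_rot: [-1.903, -2.496, 0.003]
contact_force: [0.9, -0.2, -5.3]
finger_gap: 34.5
grasp_force: 81.5
```

>>> carry_out --moves '[{"travel": [0.042,0.0158,0],"dr": [0,0,0]},{"travel": [0.084,0.0316,0],"dr": [0,0,0]},{"travel": [0.122,0.046,0],"dr": [0,0,0]},{"travel": [0.138,0.0525,0],"dr": [0,0,0]},{"travel": [0.1385,0.054,0.01],"dr": [0,0,0]},{"travel": [0.1385,0.054,0.04],"dr": [0,0,0]},{"travel": [0.1385,0.054,0.07],"dr": [0,0,0]},{"travel": [0.1385,0.054,0.085],"dr": [0,0,0]}]'

```text
time_s: 37.7
position: [563.1, -1.0, 32.1]
eef_rot: [-1.907, -2.494, 0.006]
contact_force: [-0.2, -0.4, -5.1]
finger_gap: 34.9
grasp_force: 81.1
```

```bash
python3 - <<'E'
from h import *
for i in range(4):c=ctrl.read_camera('wrist')
cv2.imwrite('pics/w7.png',c['img'])
plan((574,3.5,10.5,.268))
E
```

```text
t 37.9 pos [5.653e+02 3.000e-01 3.500e+01] th 0.267 gap 34.3
(574, 3.5, 10.5, 0.268) travel [0.0008 0.0092 0.0245] dr [ 0.     0.001 -0.001]
```

>>> carry_out --moves '[{"travel": [0.001,0.005,0],"dr": [0,0,0]},{"travel": [0.001,0.009,0.003],"dr": [0,0,0]},{"travel": [0.001,0.009,0.01],"dr": [0,0,0]},{"travel": [0.001,0.009,0.016],"dr": [0,0,0]},{"travel": [0.001,0.009,0.021],"dr": [0,0,0]},{"travel": [0.001,0.009,0.024],"dr": [0,0,0]},{"travel": [0.001,0.009,0.0245],"dr": [0,0,0]},{"travel": [0.001,0.009,0.0245],"dr": [0,0,0]}]'

```text
time_s: 38.9
position: [573.1, 4.7, 10.5]
eef_rot: [-1.904, -2.498, -0.0]
contact_force: [-4.9, -1.0, 2.8]
finger_gap: 34.2
grasp_force: 82.6
```

```bash
python3 - <<'E'
from h import *
for i in range(3):c=ctrl.read_camera('wrist')
print(ctrl.get_state()['contact_force'])
plan((574,3.5,10.5,.268))
E
```

```text
[-5.56716522  0.73790926  3.42180243]
t 39.05 pos [573.1   4.7  10.5] th 0.268 gap 34.3
(574, 3.5, 10.5, 0.268) travel [-0.0014  0.0006  0.    ] dr [-0.    -0.001 -0.   ]
```

>>> carry_out --moves '[{"travel": [0,0,0],"dr": [0,0,0]},{"travel": [0,0,0],"dr": [0,0,0]},{"travel": [0,0,0],"dr": [0,0,0]},{"travel": [0,0,0],"dr": [0,0,0]},{"travel": [0,0,0],"dr": [0,0,0]},{"travel": [0,0,-0.04],"dr": [0,0,0]},{"travel": [0,0,-0.1],"dr": [0,0,0]},{"travel": [0,0,-0.16],"dr": [0,0,0]}]' --gripper 1

```text
time_s: 40.05
position: [573.0, 4.6, 171.6]
eef_rot: [-1.905, -2.498, 0.001]
contact_force: [1.2, 0.6, -0.5]
finger_gap: 85.1
grasp_force: 0.0
```

```bash
python3 - <<'E'
from h import *
for i in range(5):c=ctrl.read_camera('wrist')
cv2.imwrite('pics/w8.png',cv2.resize(c['img'],(800,600),interpolation=cv2.INTER_CUBIC)); np.save('lev.npy',c,allow_pickle=True)
g=cv2.cvtColor(c['img'],cv2.COLOR_BGR2HSV); mk=cv2.inRange(g,(50,90,60),(80,255,255)); k=max(cv2.findContours(mk,0,1)[0],key=cv2.contourArea)
p=np.array([ray(c,u,v,77)[:2] for u,v in k[:,0]],np.float32); print("vial",cv2.minAreaRect(p))
plan((502,386,166,.24),(502,386,60,.24))
E
```

```text
vial ((572.4911499023438, 2.5086498260498047), (11.05705451965332, 58.63990020751953), 15.549259185791016)
t 40.3 pos [573.2   4.9 169.6] th 0.268 gap 85.5
(502, 386, 166, 0.24) travel [0.3863 0.0324 0.0037] dr [-0.    -0.     0.028]
(502, 386, 60, 0.24) travel [0.3862 0.0324 0.1097] dr [-0.    -0.     0.028]
```

View pics/w8.png

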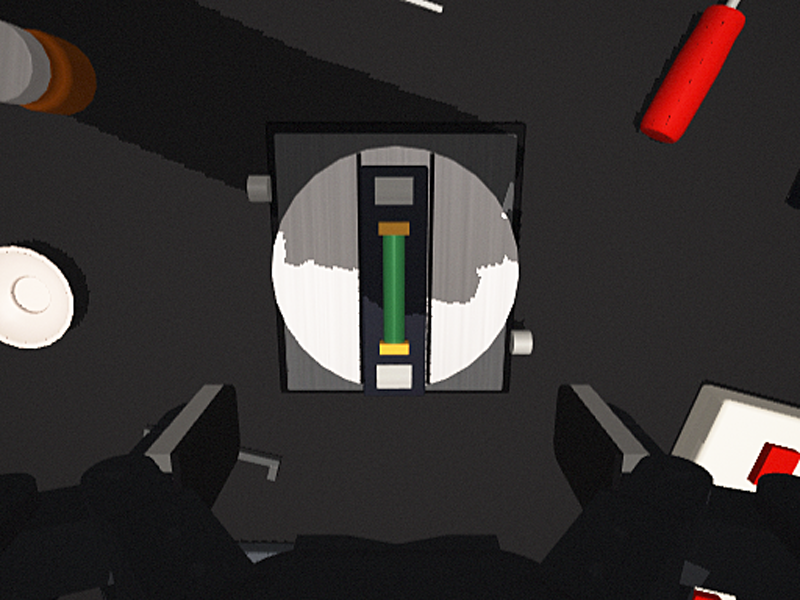

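The level lies between the lines with its vial at (395,290): centre (572.5,2.5), yaw 0.271. That is about 2 mm off centre. Returning the objective.

>>> carry_out --moves '[{"travel": [0.04,0.003,0],"dr": [0,0,0.01]},{"travel": [0.1,0.008,0],"dr": [0,0,0.02]},{"travel": [0.16,0.013,0],"dr": [0,0,0.028]},{"travel": [0.22,0.018,0],"dr": [0,0,0.028]},{"travel": [0.28,0.023,0],"dr": [0,0,0.028]},{"travel": [0.335,0.028,0],"dr": [0,0,0.028]},{"travel": [0.375,0.031,0],"dr": [0,0,0.028]},{"travel": [0.386,0.032,0],"dr": [0,0,0.028]}]'

```text
time_s: 41.3
position: [499.1, 388.6, 166.9]
eef_rot: [-1.932, -2.475, 0.007]
contact_force: [-0.2, 0.5, 0.4]
finger_gap: 85.6
grasp_force: 0.0
```

```bash
python3 - <<'E'
from h import *
for i in range(4):c=ctrl.read_camera('wrist')
plan((501.9,386.2,18,.238))
E
```

```text
t 41.5 pos [502.5 383.4 169. ] th 0.238 gap 85.5
(501.9, 386.2, 18, 0.238) travel [0.0032 0.0003 0.151 ] dr [-0.001  0.002  0.   ]
```

>>> carry_out --moves '[{"travel": [0.001,0,0.03],"dr": [0,0,0]},{"travel": [0.001,0,0.08],"dr": [0,0,0]},{"travel": [0.001,0,0.12],"dr": [0,0,0]},{"travel": [0.001,0,0.14],"dr": [0,0,0]},{"travel": [0.001,0,0.15],"dr": [0,0,0]},{"travel": [0.001,0,0.151],"dr": [0,0,0]},{"travel": [0.001,0,0.151],"dr": [0,0,0]},{"travel": [0.001,0,0.151],"dr": [0,0,0]}]'

```text
time_s: 42.5
position: [502.5, 386.9, 20.2]
eef_rot: [1.939, 2.471, 0.003]
contact_force: [0.1, 0.6, -0.7]
finger_gap: 85.6
grasp_force: 0.0
```

>>> carry_out --moves '[{"travel": [0,0,0],"dr": [0,0,0]},{"travel": [0,0,0],"dr": [0,0,0]},{"travel": [0,0,0],"dr": [0,0,0]},{"travel": [0,0,0],"dr": [0,0,0]},{"travel": [0,0,0],"dr": [0,0,0]},{"travel": [0,0,0],"dr": [0,0,0]},{"travel": [0,0,0],"dr": [0,0,0]},{"travel": [0,0,0],"dr": [0,0,0]}]' --gripper -1 --grip_force 60

```text
time_s: 43.5
position: [502.0, 386.6, 19.5]
eef_rot: [-1.939, -2.472, -0.001]
contact_force: [0.1, -0.7, 5.3]
finger_gap: 38.3
grasp_force: 60.2
```

```bash
python3 - <<'E'
from h import *
plan((486.6,-407.7,170,.238))
E
```

```text
t 43.5 pos [502.  386.6  19.5] th 0.24 gap 38.3
(486.6, -407.7, 170, 0.238) travel [-0.7678 -0.2038 -0.151 ] dr [ 0.001 -0.     0.002]
```

>>> carry_out --moves '[{"travel": [0,0,-0.04],"dr": [0,0,0]},{"travel": [0,0,-0.09],"dr": [0,0,0]},{"travel": [0,0,-0.14],"dr": [0,0,0]},{"travel": [-0.025,-0.0066,-0.151],"dr": [0,0,0]},{"travel": [-0.078,-0.0207,-0.151],"dr": [0,0,0]},{"travel": [-0.131,-0.0348,-0.151],"dr": [0,0,0]},{"travel": [-0.184,-0.0488,-0.151],"dr": [0,0,0]},{"travel": [-0.237,-0.0629,-0.151],"dr": [0,0,0]}]'

```text
time_s: 44.5
position: [496.2, 139.3, 169.2]
eef_rot: [-1.939, -2.471, 0.002]
contact_force: [1.6, -0.7, -1.7]
finger_gap: 38.4
grasp_force: 61.3
```

>>> carry_out --moves '[{"travel": [-0.053,-0.0141,0],"dr": [0,0,0]},{"travel": [-0.106,-0.0281,0],"dr": [0,0,0]},{"travel": [-0.159,-0.0422,0],"dr": [0,0,0]},{"travel": [-0.212,-0.0563,0],"dr": [0,0,0]},{"travel": [-0.265,-0.0703,0],"dr": [0,0,0]},{"travel": [-0.318,-0.0844,0],"dr": [0,0,0]},{"travel": [-0.371,-0.0984,0],"dr": [0,0,0]},{"travel": [-0.424,-0.1125,0],"dr": [0,0,0]}]'

```text
time_s: 45.5
position: [488.1, -298.4, 169.2]
eef_rot: [-1.938, -2.471, -0.0]
contact_force: [0.2, 1.3, -2.6]
finger_gap: 38.9
grasp_force: 61.2
```

>>> carry_out --moves '[{"travel": [-0.05,-0.0133,0],"dr": [0,0,0]},{"travel": [-0.09,-0.024,0],"dr": [0,0,0]},{"travel": [-0.1068,-0.0284,0],"dr": [0,0,0]},{"travel": [-0.1068,-0.0284,0],"dr": [0,0,0]},{"travel": [-0.1068,-0.0284,0.03],"dr": [0,0,0]},{"travel": [-0.1068,-0.0284,0.07],"dr": [0,0,0]},{"travel": [-0.1068,-0.0284,0.1],"dr": [0,0,0]},{"travel": [-0.1068,-0.0284,0.11],"dr": [0,0,0]}]'

```text
time_s: 46.5
position: [486.1, -405.0, 57.7]
eef_rot: [-1.935, -2.47, -0.001]
contact_force: [-0.2, 0.2, -2.0]
finger_gap: 38.0
grasp_force: 61.2
```

```bash
python3 - <<'E'
from h import *
for i in range(4):c=ctrl.read_camera('wrist')
plan((486.6,-407.7,30.8,.238))
E
```

```text
t 46.7 pos [ 487.1 -408.    61.3] th 0.241 gap 38.3
(486.6, -407.7, 30.8, 0.238) travel [ 0.0004 -0.0004  0.0305] dr [0.001 0.001 0.003]
```

>>> carry_out --moves '[{"travel": [0,0,0.01],"dr": [0,0,0]},{"travel": [0,0,0.018],"dr": [0,0,0]},{"travel": [0,0,0.025],"dr": [0,0,0]},{"travel": [0,0,0.029],"dr": [0,0,0]},{"travel": [0,0,0.03],"dr": [0,0,0]},{"travel": [0,0,0.03],"dr": [0,0,0]},{"travel": [0,0,0.03],"dr": [0,0,0]},{"travel": [0,0,0.03],"dr": [0,0,0]}]'

```text
time_s: 47.7
position: [486.3, -408.1, 30.5]
eef_rot: [1.939, 2.471, -0.0]
contact_force: [-2.0, 1.9, 5.8]
finger_gap: 38.5
grasp_force: 61.9
```

>>> carry_out --moves '[{"travel": [0,0,0],"dr": [0,0,0]},{"travel": [0,0,0],"dr": [0,0,0]},{"travel": [0,0,0],"dr": [0,0,0]},{"travel": [0,0,0],"dr": [0,0,0]},{"travel": [0,0,0],"dr": [0,0,0]},{"travel": [0,0,-0.04],"dr": [0,0,0]},{"travel": [0,0,-0.09],"dr": [0,0,0]},{"travel": [0,0,-0.14],"dr": [0,0,0]}]' --gripper 1

```text
time_s: 48.7
position: [486.2, -407.7, 171.5]
eef_rot: [-1.94, -2.471, 0.0]
contact_force: [0.8, -0.0, 0.5]
finger_gap: 85.8
grasp_force: 0.0
```

```bash
python3 - <<'E'
from h import *
for i in range(4):c=ctrl.read_camera('wrist')
cv2.imwrite('pics/w9.png',c['img'])
plan((504.4,320.7,170,.238))
E
```

```text
t 48.9 pos [ 486.8 -408.3  171.1] th 0.24 gap 85.5
(504.4, 320.7, 170, 0.238) travel [7.039e-01 1.904e-01 3.000e-04] dr [0.002 0.002 0.002]
```

>>> carry_out --moves '[{"travel": [0.03,0.0081,0],"dr": [0,0,0]},{"travel": [0.088,0.0238,0],"dr": [0,0,0]},{"travel": [0.146,0.0395,0],"dr": [0,0,0]},{"travel": [0.204,0.0552,0],"dr": [0,0,0]},{"travel": [0.262,0.0709,0],"dr": [0,0,0]},{"travel": [0.32,0.0866,0],"dr": [0,0,0]},{"travel": [0.378,0.1022,0],"dr": [0,0,0]},{"travel": [0.436,0.118,0],"dr": [0,0,0]}]'

```text
time_s: 49.9
position: [496.2, 46.0, 168.9]
eef_rot: [-1.938, -2.471, 0.002]
contact_force: [0.2, 0.5, -0.6]
finger_gap: 85.6
grasp_force: 0.0
```

>>> carry_out --moves '[{"travel": [0.058,0.0157,0],"dr": [0,0,0]},{"travel": [0.116,0.0314,0],"dr": [0,0,0]},{"travel": [0.174,0.047,0],"dr": [0,0,0]},{"travel": [0.225,0.061,0],"dr": [0,0,0]},{"travel": [0.26,0.0704,0],"dr": [0,0,0]},{"travel": [0.268,0.0724,0],"dr": [0,0,0]},{"travel": [0.268,0.0724,0],"dr": [0,0,0]},{"travel": [0.268,0.0724,0.03],"dr": [0,0,0]}]'

```text
time_s: 50.9
position: [506.0, 319.8, 141.6]
eef_rot: [1.942, 2.468, 0.006]
contact_force: [0.5, -0.1, -0.4]
finger_gap: 85.5
grasp_force: 0.0
```

```bash
python3 - <<'E'
from h import *
for i in range(4):c=ctrl.read_camera('wrist')
plan((504.4,320.7,18.5,.238))
E
```

```text
t 51.1 pos [504.  319.5 140.2] th 0.238 gap 85.0
(504.4, 320.7, 18.5, 0.238) travel [0.0011 0.0007 0.1217] dr [-0.001  0.001 -0.   ]
```

>>> carry_out --moves '[{"travel": [0.001,0.001,0.03],"dr": [0,0,0]},{"travel": [0.001,0.001,0.065],"dr": [0,0,0]},{"travel": [0.001,0.001,0.095],"dr": [0,0,0]},{"travel": [0.001,0.001,0.112],"dr": [0,0,0]},{"travel": [0.001,0.001,0.12],"dr": [0,0,0]},{"travel": [0.001,0.001,0.1215],"dr": [0,0,0]},{"travel": [0.001,0.001,0.1215],"dr": [0,0,0]},{"travel": [0.001,0.001,0.1215],"dr": [0,0,0]}]'

```text
time_s: 52.1
position: [505.2, 322.8, 19.4]
eef_rot: [1.939, 2.471, 0.002]
contact_force: [-0.7, -0.2, 0.0]
finger_gap: 85.0
grasp_force: 0.0
```

>>> carry_out --moves '[{"travel": [0,0,0],"dr": [0,0,0]},{"travel": [0,0,0],"dr": [0,0,0]},{"travel": [0,0,0],"dr": [0,0,0]},{"travel": [0,0,0],"dr": [0,0,0]},{"travel": [0,0,0],"dr": [0,0,0]},{"travel": [0,0,0],"dr": [0,0,0]},{"travel": [0,0,0],"dr": [0,0,0]},{"travel": [0,0,0],"dr": [0,0,0]}]' --gripper -1 --grip_force 60

```text
time_s: 53.1
position: [504.9, 322.6, 18.7]
eef_rot: [1.939, 2.471, 0.001]
contact_force: [0.1, 0.2, 5.2]
finger_gap: 37.7
grasp_force: 61.2
```

```bash
python3 - <<'E'
from h import *
plan((474.5,-357.3,170,.238))
E
```

```text
t 53.1 pos [504.9 322.6  18.7] th 0.24 gap 37.7
(474.5, -357.3, 170, 0.238) travel [-0.6531 -0.1911 -0.1515] dr [ 0.    -0.     0.002]
```

>>> carry_out --moves '[{"travel": [0,0,-0.04],"dr": [0,0,0]},{"travel": [0,0,-0.09],"dr": [0,0,0]},{"travel": [0,0,-0.14],"dr": [0,0,0]},{"travel": [-0.025,-0.0073,-0.1515],"dr": [0,0,0]},{"travel": [-0.078,-0.0228,-0.1515],"dr": [0,0,0]},{"travel": [-0.131,-0.0383,-0.1515],"dr": [0,0,0]},{"travel": [-0.184,-0.0538,-0.1515],"dr": [0,0,0]},{"travel": [-0.237,-0.0693,-0.1515],"dr": [0,0,0]}]'

```text
time_s: 54.1
position: [492.4, 73.9, 169.1]
eef_rot: [-1.938, -2.471, 0.002]
contact_force: [0.7, 0.3, -2.4]
finger_gap: 37.2
grasp_force: 61.4
```

>>> carry_out --moves '[{"travel": [-0.053,-0.0155,0],"dr": [0,0,0]},{"travel": [-0.106,-0.031,0],"dr": [0,0,0]},{"travel": [-0.159,-0.0465,0],"dr": [0,0,0]},{"travel": [-0.212,-0.062,0],"dr": [0,0,0]},{"travel": [-0.265,-0.0775,0],"dr": [0,0,0]},{"travel": [-0.318,-0.093,0],"dr": [0,0,0]},{"travel": [-0.371,-0.1085,0],"dr": [0,0,0]},{"travel": [-0.4143,-0.1212,0],"dr": [0,0,0]}]'

```text
time_s: 55.1
position: [473.3, -357.0, 168.8]
eef_rot: [-1.939, -2.469, 0.001]
contact_force: [-0.1, 0.9, -2.1]
finger_gap: 37.3
grasp_force: 61.4
```

>>> carry_out --moves '[{"travel": [0,0,0],"dr": [0,0,0]},{"travel": [0,0,0],"dr": [0,0,0]},{"travel": [0,0,0],"dr": [0,0,0]},{"travel": [0,0,0.005],"dr": [0,0,0]},{"travel": [0,0,0.015],"dr": [0,0,0]},{"travel": [0,0,0.025],"dr": [0,0,0]},{"travel": [0,0,0.03],"dr": [0,0,0]},{"travel": [0,0,0.03],"dr": [0,0,0]}]'

```text
time_s: 56.1
position: [474.2, -355.3, 139.5]
eef_rot: [-1.939, -2.471, 0.0]
contact_force: [0.8, 0.1, -2.8]
finger_gap: 37.5
grasp_force: 61.2
```

```bash
python3 - <<'E'
from h import *
for i in range(3):c=ctrl.read_camera('wrist')
cv2.imwrite('pics/w10.png',c['img'])
plan((474.5,-355.4,29.9,.238))
E
```

```text
t 56.25 pos [ 474.6 -355.7  140.3] th 0.24 gap 37.5
(474.5, -355.4, 29.9, 0.238) travel [ 0.0004 -0.      0.1104] dr [0.    0.    0.002]
```

View pics/w10.png

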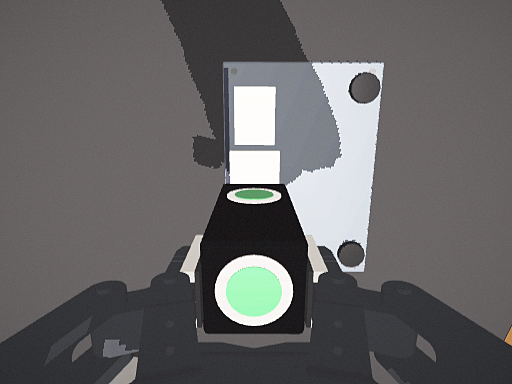

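The housing is held square above its pad, with the square pad edge at (254,168). I've used all 14 views, so further checks will be numeric. Lowering it now.

>>> carry_out --moves '[{"travel": [0,0,0.025],"dr": [0,0,0]},{"travel": [0,0,0.055],"dr": [0,0,0]},{"travel": [0,0,0.08],"dr": [0,0,0]},{"travel": [0,0,0.097],"dr": [0,0,0]},{"travel": [0,0,0.105],"dr": [0,0,0]},{"travel": [0,0,0.109],"dr": [0,0,0]},{"travel": [0,0,0.11],"dr": [0,0,0]},{"travel": [0,0,0.11],"dr": [0,0,0]}]'

```text
time_s: 57.25
position: [474.8, -355.7, 30.6]
eef_rot: [1.939, 2.471, 0.0]
contact_force: [-0.2, -0.3, -3.0]
finger_gap: 37.5
grasp_force: 61.3
```

>>> carry_out --moves '[{"travel": [0,0,0],"dr": [0,0,0]},{"travel": [0,0,0],"dr": [0,0,0]},{"travel": [0,0,0],"dr": [0,0,0]},{"travel": [0,0,0],"dr": [0,0,0]},{"travel": [0,0,0],"dr": [0,0,0]},{"travel": [0,0,-0.04],"dr": [0,0,0]},{"travel": [0,0,-0.09],"dr": [0,0,0]},{"travel": [0,0,-0.14],"dr": [0,0,0]}]' --gripper 1

```text
time_s: 58.25
position: [474.2, -355.4, 171.4]
eef_rot: [-1.939, -2.471, 0.0]
contact_force: [2.2, -0.3, 0.4]
finger_gap: 85.3
grasp_force: 0.0
```

```bash
python3 - <<'E'
from h import *
for i in range(4):c=ctrl.read_camera('wrist')
cv2.imwrite('pics/w11.png',c['img'])
plan((509,256.5,170,.238))
E
```

```text
t 58.45 pos [ 475.  -355.8  170.9] th 0.24 gap 85.5
(509, 256.5, 170, 0.238) travel [5.867e-01 1.787e-01 5.000e-04] dr [0.002 0.001 0.002]
```

>>> carry_out --moves '[{"travel": [0.03,0.0091,0],"dr": [0,0,0]},{"travel": [0.088,0.0268,0],"dr": [0,0,0]},{"travel": [0.146,0.0445,0],"dr": [0,0,0]},{"travel": [0.204,0.0621,0],"dr": [0,0,0]},{"travel": [0.262,0.0798,0],"dr": [0,0,0]},{"travel": [0.32,0.0975,0],"dr": [0,0,0]},{"travel": [0.378,0.1151,0],"dr": [0,0,0]},{"travel": [0.436,0.1328,0],"dr": [0,0,0]}]'

```text
time_s: 59.45
position: [498.7, 101.8, 168.9]
eef_rot: [-1.938, -2.471, 0.002]
contact_force: [1.2, 0.8, 0.2]
finger_gap: 85.4
grasp_force: 0.0
```

>>> carry_out --moves '[{"travel": [0.058,0.0176,0],"dr": [0,0,0]},{"travel": [0.11,0.0334,0],"dr": [0,0,0]},{"travel": [0.142,0.0431,0],"dr": [0,0,0]},{"travel": [0.1505,0.0457,0],"dr": [0,0,0]},{"travel": [0.1505,0.0457,0],"dr": [0,0,0]},{"travel": [0.1505,0.0457,0.01],"dr": [0,0,0]},{"travel": [0.1505,0.0457,0.025],"dr": [0,0,0]},{"travel": [0.1505,0.0457,0.03],"dr": [0,0,0]}]'

```text
time_s: 60.45
position: [507.7, 255.6, 138.4]
eef_rot: [-1.94, -2.47, 0.003]
contact_force: [-0.3, -0.6, -0.7]
finger_gap: 85.5
grasp_force: 0.0
```

```bash
python3 - <<'E'
from h import *
for i in range(4):c=ctrl.read_camera('wrist')
plan((508.8,256.3,18,.238))
E
```

```text
t 60.65 pos [508.5 256.5 140.1] th 0.24 gap 85.5
(508.8, 256.3, 18, 0.238) travel [-0.0002  0.0002  0.1221] dr [0.    0.    0.002]
```

>>> carry_out --moves '[{"travel": [0,0,0.03],"dr": [0,0,0]},{"travel": [0,0,0.065],"dr": [0,0,0]},{"travel": [0,0,0.095],"dr": [0,0,0]},{"travel": [0,0,0.112],"dr": [0,0,0]},{"travel": [0,0,0.12],"dr": [0,0,0]},{"travel": [0,0,0.122],"dr": [0,0,0]},{"travel": [0,0,0.122],"dr": [0,0,0]},{"travel": [0,0,0.122],"dr": [0,0,0]}]'

```text
time_s: 61.65
position: [509.0, 257.0, 18.8]
eef_rot: [1.939, 2.471, 0.002]
contact_force: [-0.5, 0.9, -0.7]
finger_gap: 85.3
grasp_force: 0.0
```

>>> carry_out --moves '[{"travel": [0,0,0],"dr": [0,0,0]},{"travel": [0,0,0],"dr": [0,0,0]},{"travel": [0,0,0],"dr": [0,0,0]},{"travel": [0,0,0],"dr": [0,0,0]},{"travel": [0,0,0],"dr": [0,0,0]},{"travel": [0,0,0],"dr": [0,0,0]},{"travel": [0,0,0],"dr": [0,0,0]},{"travel": [0,0,0],"dr": [0,0,0]}]' --gripper -1 --grip_force 60

```text
time_s: 62.65
position: [508.8, 256.8, 18.2]
eef_rot: [1.939, 2.471, 0.001]
contact_force: [1.2, 0.6, 2.8]
finger_gap: 27.1
grasp_force: 59.4
```

```bash
python3 - <<'E'
from h import *
plan((461.8,-302.3,170,.238))
E
```

```text
t 62.65 pos [508.8 256.8  18.2] th 0.24 gap 27.1
(461.8, -302.3, 170, 0.238) travel [-0.5319 -0.1784 -0.1519] dr [ 0.001 -0.     0.002]
```

>>> carry_out --moves '[{"travel": [0,0,-0.04],"dr": [0,0,0]},{"travel": [0,0,-0.09],"dr": [0,0,0]},{"travel": [0,0,-0.14],"dr": [0,0,0]},{"travel": [-0.025,-0.0084,-0.152],"dr": [0,0,0]},{"travel": [-0.074,-0.0248,-0.152],"dr": [0,0,0]},{"travel": [-0.123,-0.0413,-0.152],"dr": [0,0,0]},{"travel": [-0.172,-0.0577,-0.152],"dr": [0,0,0]},{"travel": [-0.221,-0.0741,-0.152],"dr": [0,0,0]}]'

```text
time_s: 63.65
position: [487.5, 22.8, 169.2]
eef_rot: [-1.938, -2.47, 0.002]
contact_force: [0.6, -1.1, -2.2]
finger_gap: 27.0
grasp_force: 59.9
```

>>> carry_out --moves '[{"travel": [-0.048,-0.0161,0],"dr": [0,0,0]},{"travel": [-0.096,-0.0322,0],"dr": [0,0,0]},{"travel": [-0.144,-0.0483,0],"dr": [0,0,0]},{"travel": [-0.192,-0.0644,0],"dr": [0,0,0]},{"travel": [-0.24,-0.0805,0],"dr": [0,0,0]},{"travel": [-0.28,-0.0939,0],"dr": [0,0,0]},{"travel": [-0.305,-0.1023,0],"dr": [0,0,0]},{"travel": [-0.311,-0.1043,0],"dr": [0,0,0]}]'

```text
time_s: 64.65
position: [459.8, -304.0, 169.2]
eef_rot: [-1.943, -2.466, 0.002]
contact_force: [0.2, -0.2, -2.2]
finger_gap: 27.1
grasp_force: 59.8
```

>>> carry_out --moves '[{"travel": [0,0,0],"dr": [0,0,0]},{"travel": [0,0,0],"dr": [0,0,0]},{"travel": [0,0,0.01],"dr": [0,0,0]},{"travel": [0,0,0.03],"dr": [0,0,0]},{"travel": [0,0,0.055],"dr": [0,0,0]},{"travel": [0,0,0.075],"dr": [0,0,0]},{"travel": [0,0,0.08],"dr": [0,0,0]},{"travel": [0,0,0.08],"dr": [0,0,0]}]'

```text
time_s: 65.65
position: [461.7, -302.5, 90.1]
eef_rot: [-1.939, -2.471, 0.0]
contact_force: [-0.2, 0.1, -1.9]
finger_gap: 26.9
grasp_force: 59.7
```

```bash
python3 - <<'E'
from h import *
for i in range(3):c=ctrl.read_camera('wrist')
plan((461.8,-302.3,29.3,.238))
E
```

```text
t 65.8 pos [ 462.2 -302.9   90.9] th 0.24 gap 27.1
(461.8, -302.3, 29.3, 0.238) travel [ 0.0008 -0.0003  0.0616] dr [0.001 0.001 0.002]
```

>>> carry_out --moves '[{"travel": [0,0,0.02],"dr": [0,0,0]},{"travel": [0,0,0.038],"dr": [0,0,0]},{"travel": [0,0,0.051],"dr": [0,0,0]},{"travel": [0,0,0.058],"dr": [0,0,0]},{"travel": [0,0,0.061],"dr": [0,0,0]},{"travel": [0,0,0.062],"dr": [0,0,0]},{"travel": [0,0,0.062],"dr": [0,0,0]},{"travel": [0,0,0.062],"dr": [0,0,0]}]'

```text
time_s: 66.8
position: [461.4, -302.6, 29.1]
eef_rot: [-1.94, -2.471, -0.001]
contact_force: [-4.2, 4.1, 9.5]
finger_gap: 26.8
grasp_force: 61.2
```

>>> carry_out --moves '[{"travel": [0,0,0],"dr": [0,0,0]},{"travel": [0,0,0],"dr": [0,0,0]},{"travel": [0,0,0],"dr": [0,0,0]},{"travel": [0,0,0],"dr": [0,0,0]},{"travel": [0,0,0],"dr": [0,0,0]},{"travel": [0,0,-0.04],"dr": [0,0,0]},{"travel": [0,0,-0.09],"dr": [0,0,0]},{"travel": [0,0,-0.15],"dr": [0,0,0]}]' --gripper 1

```text
time_s: 67.8
position: [461.0, -302.1, 179.0]
eef_rot: [-1.939, -2.47, 0.001]
contact_force: [0.4, -0.6, 0.4]
finger_gap: 85.3
grasp_force: 0.0
```

>>> carry_out --moves '[{"travel": [0,0.03,-0.04],"dr": [0,0,0]},{"travel": [0,0.037,-0.07],"dr": [0,0,0]},{"travel": [0,0.037,-0.07],"dr": [0,0,0]},{"travel": [0,0.037,-0.07],"dr": [0,0,0]},{"travel": [0,0.037,-0.07],"dr": [0,0,0]},{"travel": [0,0.037,-0.07],"dr": [0,0,0]},{"travel": [0,0.037,-0.07],"dr": [0,0,0]},{"travel": [0,0.037,-0.07],"dr": [0,0,0]}]'

```text
time_s: 68.8
position: [497.5, -293.7, 247.9]
eef_rot: [-1.939, -2.471, 0.0]
contact_force: [-0.1, -0.1, 0.1]
finger_gap: 85.4
grasp_force: 0.0
```

```bash
python3 - <<'E'
from h import *
c=ctrl.read_camera('wrist'); plan()
from h import cv2
g=cv2.cvtColor(c['img'],cv2.COLOR_BGR2GRAY); cv2.imwrite('pics/w12.png',c['img'])
# black block top & lens; bright caps, measured at their heights, near where they must be
for n,xy,z,r0,r1 in(("cam lens",(461.4,-302.3),106,7,20),("hous port",(474.4,-355.4),104,7,18),("obj",(486.9,-407.4),98,8,26)):
    q=proj(c,[*xy,z]); r=30; x0,y0=(q-r).astype(int); s=c['img'][y0:y0+2*r,x0:x0+2*r]
    cl=cv2.HoughCircles(cv2.resize(cv2.cvtColor(s,cv2.COLOR_BGR2GRAY),None,fx=3,fy=3),cv2.HOUGH_GRADIENT,1,30,param1=100,param2=25,minRadius=3*r0,maxRadius=3*r1)
    for k in ([] if cl is None else cl[0][:3]): print(n,ray(c,k[0]/3+x0,k[1]/3+y0,z)[:2].round(1),"r px",(k[2]/3).round(1))
# housing top edges: dark contour
s0=proj(c,[474.4,-355.4,104]); x0,y0=(s0-24).astype(int); m=(cv2.cvtColor(c['img'],cv2.COLOR_BGR2HSV)[y0:y0+48,x0:x0+48,2]<60).astype(np.uint8)
k=max(cv2.findContours(m,0,1)[0],key=cv2.contourArea); print(cv2.minAreaRect(np.array([ray(c,u+x0,v+y0,104)[:2] for u,v in k[:,0]],np.float32)))
d=ctrl.read_camera('scene')
jar=[ray(d,381/1.5625,226/1.5625,60)[:2]]
g=cv2.cvtColor(d['img'],cv2.COLOR_BGR2HSV); mk=cv2.inRange(g,(50,90,40),(80,255,255))[170:260,230:330]; k=max(cv2.findContours(mk,0,1)[0],key=cv2.contourArea)
print("vial scene",cv2.minAreaRect(np.array([ray(d,u+230,v+170,77)[:2] for u,v in k[:,0]],np.float32)))
E
```

```text
t 68.85 pos [ 497.5 -293.7  248. ] th 0.24 gap 85.3
cam lens [ 462.4 -302.4] r px 13.4
obj [ 489.9 -406.7] r px 20.8
((475.6933898925781, -353.076904296875), (41.194427490234375, 48.610233306884766), 13.73137092590332)
vial scene ((574.3631591796875, 4.330867767333984), (8.86518383026123, 44.38826370239258), 15.877671241760254)
```

All four items check out within about 3 mm of where they should be. The gripper is clear of everything, so I'm handing in.

```bash
python3 -c "
from h import *
print(ctrl.job_done())"
```

```text
the job is handed in; nothing more can be done
None
```

The job is handed in at about 69 s: the level measured about 2 mm off the stage centre and in line with the lines, and all three optics stand on their own pads within about 3 mm by my measurements; the jar was never approached, and the fingertips sat about 35 mm short of the reported TCP, which I allowed for.

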